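Clamp a turned pin for display with the thumbwheel

ROBOT

A 7-joint arm with a two-finger parallel gripper is mounted at the origin on the work surface. World frame = base frame: x ahead of the robot, y to its left, z up, the work surface at z = 0. Lengths are in mm, angles in degrees, forces in N, time in s.
With the tool pointing down it reaches from about 400 to 875 mm from the base axis. Payload 6.5 kg.
Tool frame: the origin (TCP) lies at the very end of the fingers, on their centre line; the grasp point (between the pads) lies 19 mm behind it (manip.pinch_z is the distance from the TCP to the grasp point, in mm); z points along the fingers, y is the direction in which the jaws open and shut (so a half turn about z gives the same grasp; the last joint's range is limited). The gripper opens to 88 mm and grips with 3 to 60 N. Pads are 18 mm wide; open, the fingers measure 123 mm over their backs; the gripper's body (75 mm by 187 mm) begins 45 mm behind the grasp point.
Start: joints at [71.837, 30.733, -0.252, 88.115, 0.149, 61.152, -4.079], TCP at [161.313, -629.657, 238.716] pointing down, gripper open.
Joint ranges: [-154.64, 154.64], [-21.42, 123.67], [-72.66, 72.17], [13.99, 137.28], [-74.86, 254.86], [10.95, 109.41], [-158.01, 158.01]. Speed limits (degrees/s): [136.94, 136.94, 180, 180, 180, 180, 180].

INTERFACE

Orientations are given as a 3x3 rotation matrix whose columns are the frame's x, y, z axes.
In Python, from rig import manip gives the robot as it stands. The module is installed in compiled form; this text tells all that it offers.
- The arm moves only by the tool apply_moves, never from a script. Its argument "motion" is a list that holds one entry, the list of rows, each a list of 7 numbers: the shift along the world's x, y, z in units of 25 mm (1.0 is 25 mm), then the turn, a rotation vector about the world's x, y, z in units of 5 degrees (1.0 is 5 degrees), then the opening, from -1 (shut) to 1 (fully open), so that 0 is half open. In form: [[[tx, ty, tz, ax, ay, az, hand], ...]]. A call has 1 to 12 rows; each row shifts and turns the pose as measured when the row begins; what a row does not reach is not made up. A row lasts 1/12 s, in which the tool goes at most 41.7 mm and 7.16 degrees, less where a joint would pass 70% of its speed; a pose out of reach is approached as far as the arm can. A call is refused whole if a number of a shift passes 1 or a number of a turn 1, either way. A call with a gripper value outside its range is refused whole. The fingers move at their own pace and stop on an object; "squeeze" is the grip in N (left out, the last holds). Time passes only in rows, so rows that do not move let the fingers close. It gives the time, the measured TCP pose, the force and the opening at its end, in the units of the state.
- manip.sense(): the state, without advancing time (a new reading comes with each control period).
- manip.grab_frame(name): name is "scene" or "top" or "wrist"; returns the picture (420x560x3 uint8, blue, green, red); there is no depth.
- manip.camera_params(name): a dict with "fx", "fy", "cx", "cy" (pixels), "position" and "attitude" of the camera in the world; the wrist camera has in their place "T_tool_cam" (4x4, takes a point from camera to tool coordinates, whose origin is the TCP and whose axes are the flange's). Camera axes: x right, y up, looking along -z (the intrinsics and any distortion apply to the point x, -y, -z); pixel columns grow to the right and rows downward; lengths in mm; the calibration is good to about 2 mm. A picture is of the moment at which its call begins: read the wrist's pose just before it. camera_params takes no time and is no camera call.
- manip.close_job(): hands the job in, once; it reports no verdict.
The state is a dict: "clock": time; "joint_pos": joint angles; "joint_vel": joint speeds; "tau": joint torques, N m; "ee_pos": TCP position; "orientation": TCP orientation; "wrist_force": force on the tool from outside, world axes, zero at the start; "ft_torque": the same for the moment, N m; "width": finger opening in mm.
Only numpy, scipy, OpenCV 4.12 (cv2) and the standard library are available. Lean on these libraries where they do the work, as an engineer would, in place of code of your own. Each camera call takes 0.05 s, during which the arm holds its last target.

TASK

Stand the knob-headed wooden pin upright in the gap of the display clamp and let go of it, then roll the recessed thumbwheel with a fingertip on its exposed rim until the sliding jaw has pushed the pin fully home in the V and grips it by itself. Move the jaw only with the wheel, press the wheel gently (never above 20 N), do not squeeze the lacquered pin hard (never above 14 N), and leave everything else where it is.

Things in the scene. Friction and masses are not known exactly. Their poses are not given: they have to be found in the camera images.
- pin: The one knob-headed turned pin, dark wood, 90 mm tall, about 100 g, loose, standing upright. Foot: a straight cylinder 40 mm in diameter and 36 mm high; slim neck (18 mm) at 60 mm; head: a knob 28 mm in diameter with straight sides from 66 to 84 mm height. Origin: centre of the underside, z up. A grip of about 4 to 8 N by the jaw holds it well.
- clamp: Display clamp, bolted down: dark steel plate 84 x 256 mm, 10 mm thick. Origin: centre of its underside; y is the long direction. From -y to +y: fixed aluminium V-block jaw (top 40 mm above bench; V opens to +y), the gap for the pin, the sliding jaw, a grey housing (54 mm wide, y = 59 to 125 mm, flat top 40 mm above bench) with a slot out of which the thumbwheel's rim sticks.
- seat (a point): Point on the top face of the clamp's base plate (10 mm above the bench), where the centre of the pin's underside lies when its foot bears on both faces of the V (at y = -45 mm in the clamp's frame). Same axes as the clamp.
- jaw: Sliding jaw, aluminium block 50 mm wide, 16 mm thick, top 40 mm above bench. Origin: bottom middle of its flat gripping face, which looks to the clamp's -y. Slides along the clamp's y only, geared to the wheel: 4.5 mm of jaw per 10 mm of rim. With the pin clamped its origin is 20 mm to +y of the seat. About 6 N of slide friction holds it where it is left.
- wheel: Knurled steel thumbwheel, 44 mm in diameter, 14 mm wide, recessed in the housing, on a rigid axle along the clamp's x. Origin: its centre, 26 mm above bench; its frame turns. Rolling the top of its rim to the clamp's -y (towards the jaws) closes the jaw. A fingertip drives it by friction alone (coefficient about 0.7 to 1.2); the rim does not yield.
- wheel_top (a point): Top of the thumbwheel's rim, nominally 48 mm above bench, 8 mm above the housing's top; does not turn. Clamp's axes. The wheel is worn out of round: the rim's true top rises and falls up to 1.5 mm either way as it turns. The rim needs about 3 N of tangential push before the jaw moves; what it gets beyond that reaches the pin about 2.2-fold.
- cap_pin_a: One of two flat-capped pins, same wood and foot as the knob-headed pin, but with a thin flat disc 38 mm in diameter as a head, 88 mm tall; not wanted, loose. Origin: centre of the underside.
- cap_pin_b: The other flat-capped pin, alike. Origin: centre of the underside.
- book: A book lying flat, 114 x 164 mm, 26 mm thick, loose. Origin: centre of the underside.
- wood_ring: A wooden ring lying flat, 70 mm across, 14 mm high, loose. Origin: centre of the underside.
- weight: A brass weight, 48 mm in diameter, 52 mm tall, loose. Origin: centre of the underside.
- brush: A brush lying down, loose. Origin: on its underside, between handle and bristles.
- jar: An amber glass jar, 54 mm in diameter, 60 mm tall, loose. Origin: centre of the underside.
Not all that is in view belongs to the job. What is shaped like the pin but red or turquoise is not meant.

How it is judged (in metres and radians):
On the way, in this order (a step that is already met when the one before it is completed fails the run):
1. the pin stands upright, released, on the clamp's plate in the gap, not yet gripped (contact force between the fingers and pin below 0.2 N and horizontal distance between pin and seat below 0.025 m and z of pin in the frame of seat between -0.003 and 0.003 m and angle between pin's own z axis and vertical below 0.06 rad and contact force between jaw and pin below 1 N), for 0.2 s.
2. the jaw grips the pin in the V (contact force between the fingers and pin below 0.2 N and horizontal distance between pin and seat below 0.004 m and z of pin in the frame of seat between -0.003 and 0.003 m and angle between pin's own z axis and vertical below 0.06 rad and contact force between jaw and pin above 2 N), for 0.2 s.
At the end, for the whole second after the job is handed in: The pin stands upright (within 0.06 rad) on the clamp's plate, its axis within 4 mm of the seat in the V, at rest, gripped by the jaw with more than 2 N after the fingertip has left the wheel (all of step 2 and linear speed of pin below 0.01 m/s and contact force between anything else and wheel below 0.2 N); the robot touches nothing.
It fails at once if the thumbwheel is pressed with more than 20 N (contact force between any of the fingers, the arm and wheel above 20 N).
It fails at once if the jaw squeezes the pin with more than 14 N (contact force between jaw and pin above 14 N).
It fails at once if the robot pushes the sliding jaw itself (more than 2 N) (contact force between any of the fingers, the arm and jaw above 2 N).
It fails at once if a bystander is moved by more than 20 mm (distance of any of cap_pin_a, cap_pin_b, book, wood_ring, weight, brush, jar from where it was at the start of the episode above 0.02 m).
It fails at once if a flat-capped pin is tipped (angle between any of cap_pin_a, cap_pin_b's own z axis and vertical above 0.3 rad).
It also fails if it takes over 72 s, if anything falls off the work surface, if the arm or the gripper's body presses on something with over 40 N, if the wrist force passes 120 N, or if a joint passes its speed limit or range.

## Working session

There is one attempt and no reset: what is moved stays moved. The work goes in short steps, Python scripts to look and compute and a tool call to move; the robot and the scene stay as the last step left them, time stands still between calls to the robot, and variables do not carry over. Pictures are saved under pics/ and viewed, and the job is handed in when it is done.

Besides the shell and the picture viewer there is one more tool, called after ">>>" by a JSON object that holds its "fn" and its "kwargs", one argument or row to a line. apply_moves: Moves the arm, as the interface text tells. Its arguments: {"type":"object","properties":{"motion":{"type":"array"},"squeeze":{"type":"number"}},"required":["motion"]}

```bash
mkdir -p pics; ls; cat > h.py <<'E'
import cv2,numpy as np
from rig import manip
def snap(n,tag):
    im=manip.grab_frame(n); cv2.imwrite(f'pics/{tag}.png',im); return im
def ray(n,u,v,st=None):
    c=manip.camera_params(n)
    d=np.array([(u-c['cx'])/c['fx'],-(v-c['cy'])/c['fy'],-1.])
    if n=='wrist':
        T=np.array(c['T_tool_cam']); R=np.array(st['orientation']); p=np.array(st['ee_pos'])
        return R@T[:3,3]+p, R@T[:3,:3]@d
    return np.array(c['position'],float),np.array(c['attitude'])@d
def onz(n,u,v,z,st=None):
    o,d=ray(n,u,v,st); return o+d*(z-o[2])/d[2]
def proj(n,P,st=None):
    c=manip.camera_params(n)
    if n=='wrist':
        T=np.array(c['T_tool_cam']); R=np.array(st['orientation']); p=np.array(st['ee_pos'])
        o=R@T[:3,3]+p; A=R@T[:3,:3]
    else: o=np.array(c['position'],float);A=np.array(c['attitude'])
    q=A.T@(np.array(P,float)-o); return c['cx']+c['fx']*q[0]/-q[2], c['cy']-c['fy']*q[1]/-q[2]
E
python3 - <<'E'
from h import *
for n in('scene','top','wrist'):
    snap(n,n+'0'); print(manip.camera_params(n))
s=manip.sense();print(s, manip.pinch_z)
E
```

```text
pics
{'fx': 489.1688568795231, 'fy': 489.1688568795231, 'cx': 276.5074599085731, 'cy': 201.9360020647977, 'position': array([1019.02350521, -849.06517016,  782.81926124]), 'attitude': array([[ 0.84358026, -0.33644146,  0.41854449],
       [ 0.53700002,  0.52586952, -0.65961521],
       [ 0.00182211,  0.78119677,  0.62428222]])}
{'fx': 454.76373955657203, 'fy': 454.76373955657203, 'cx': 280.05513882860487, 'cy': 214.5536359258554, 'position': array([ 389.11789243,  -71.30797007, 1197.33789662]), 'attitude': array([[-2.34306429e-02,  9.93046312e-01, -1.15369088e-01],
       [-9.99720214e-01, -2.36480177e-02, -5.15644470e-04],
       [-3.24030906e-03,  1.15324727e-01,  9.93322560e-01]])}
{'fx': 366.1023901468037, 'fy': 366.1023901468037, 'cx': 272.00153302076694, 'cy': 216.69638180819857, 'T_tool_cam': array([[-3.66691598e-04,  9.49063119e-01,  3.15085800e-01,
         8.13435856e+01],
       [ 9.99998957e-01, -9.21922043e-05,  1.44147225e-03,
        -5.01253074e-01],
       [ 1.39709660e-03,  3.15086000e-01, -9.49062095e-01,
        -1.44936817e+02],
       [ 0.00000000e+00,  0.000000
[... 182 characters left out ...]
333]), 'joint_vel': array([ 0.08401379, -0.1366229 ,  0.02267897, -0.15374113, -0.03935715,
        0.04895992, -0.00429172]), 'tau': array([ 8.33566246e-04, -5.71328545e+01,  9.91830938e-01, -2.51828259e+01,
       -5.61468629e-02,  1.52449723e-02,  8.10798997e-05]), 'ee_pos': array([ 161.20119354, -629.23989906,  238.06144138]), 'orientation': array([[ 9.68690147e-01,  2.48272500e-01, -4.06395353e-04],
       [ 2.48272815e-01, -9.68689403e-01,  1.20453928e-03],
       [-9.46168933e-05, -1.26772225e-03, -9.99999192e-01]]), 'wrist_force': array([-0.3495107 , -0.30965955,  0.55910206]), 'ft_torque': array([ 0.04613692, -0.00555375, -0.03875642]), 'width': 88.00554307253098} 18.700000000000003
```

View pics/scene0.png

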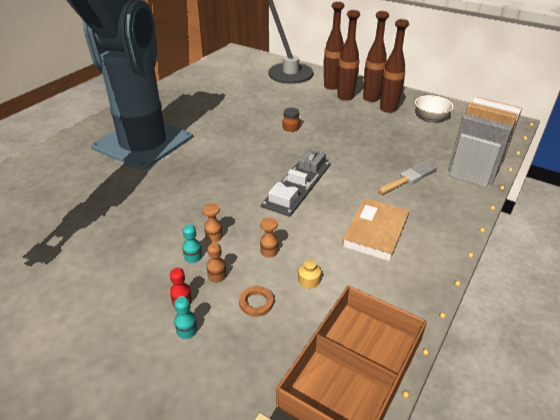

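View pics/top0.png

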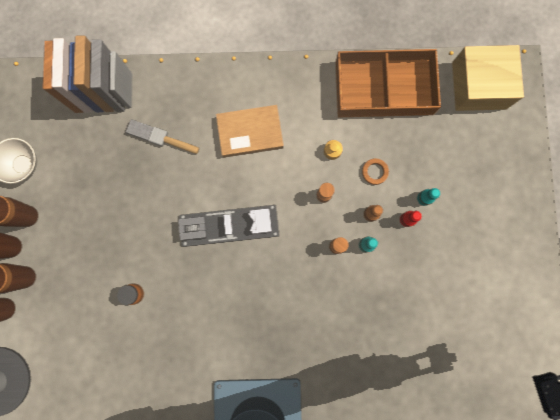

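View pics/wrist0.png

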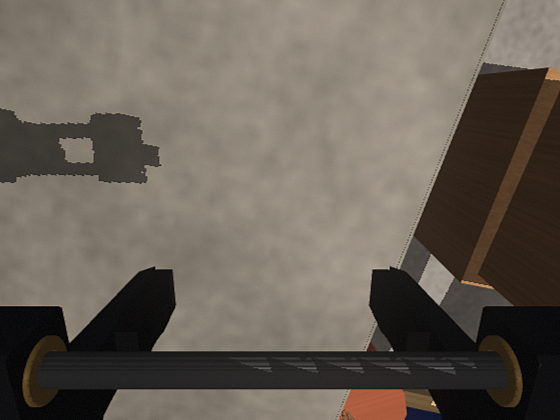

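The scene view shows three wooden pieces: (212,222), (269,237) with flat discs, and (216,261), which looks like a knob. In the top view these are (340,246), (326,192) and (374,212). I'll confirm with an enlarged crop and measure.

```bash
python3 - <<'E'
from h import *
s=cv2.imread('pics/scene0.png');t=cv2.imread('pics/top0.png')
a=cv2.resize(s[190:310,150:300],None,fx=2.6,fy=2.6,interpolation=cv2.INTER_CUBIC)
b=cv2.resize(t[170:270,300:450],None,fx=2.6,fy=2.6,interpolation=cv2.INTER_CUBIC)
h=max(a.shape[0],b.shape[0]);o=np.zeros((h,a.shape[1]+b.shape[1],3),np.uint8);o[:a.shape[0],:a.shape[1]]=a;o[:b.shape[0],a.shape[1]:]=b
cv2.imwrite('pics/crop1.png',o)
a=cv2.resize(t[195:255,165:290],None,fx=6,fy=6,interpolation=cv2.INTER_CUBIC);cv2.imwrite('pics/crop2.png',a)
print(onz('top',375,211,75),onz('scene',216,247,75))
E
```

```text
[ 522.74225395 -306.81653547   75.        ] [ 519.11444867 -295.44539545   75.        ]
```

View pics/crop1.png

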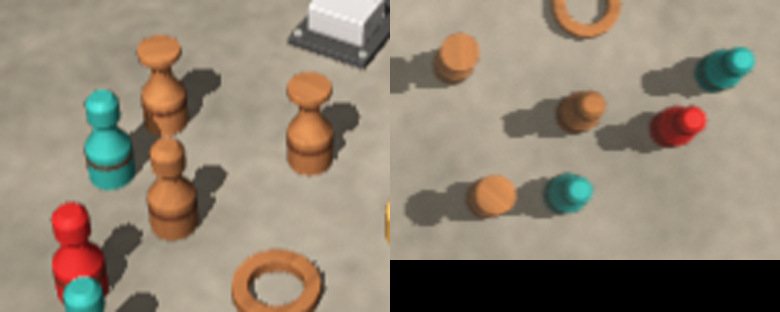

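View pics/crop2.png

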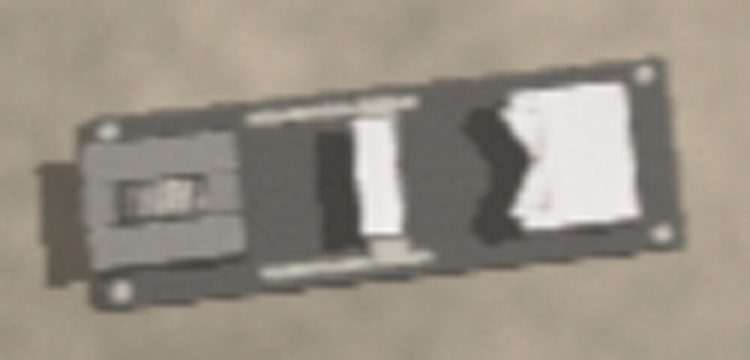

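Confirmed: the knob-headed wooden one is at top (377,210) and scene (215,250). The other two have flat discs, and the red and turquoise ones are excluded. Next I'll triangulate the pin and locate the clamp.

```bash
python3 - <<'E'
from h import *
from scipy.optimize import minimize
def tri(a,b):
    o1,d1=ray(*a);o2,d2=ray(*b);A=np.c_[d1,-d2];t=np.linalg.lstsq(A,o2-o1,rcond=None)[0]
    p,q=o1+d1*t[0],o2+d2*t[1];return (p+q)/2,np.linalg.norm(p-q)
print('pin head',tri(('top',377.5,210),('scene',214.6,249.6)), onz('top',377.5,210,75))
s=cv2.imread('pics/scene0.png');t=cv2.imread('pics/top0.png')
for n,b in(('crop3',cv2.resize(s[140:220,255:340],None,fx=7,fy=7,interpolation=cv2.INTER_CUBIC)),):cv2.imwrite(f'pics/{n}.png',b)
C=[(80,122),(660,60),(685,245),(95,310)]
P=np.array([onz('top',165+u/6-.4,195+v/6-.4,10)[:2] for u,v in C]);print(P.round(1))
for i in range(4):print(np.linalg.norm(P[i]-P[(i+1)%4]))
c=P.mean(0);ey=P[0]+P[3]-P[1]-P[2];ey/=np.linalg.norm(ey);ex=np.array([ey[1],-ey[0]]);print('clamp',c,ey,ex,'seat',c-45*ey,'wheel',c+92*ey)
print([ (onz('top',165+u/6-.4,195+v/6-.4,40)[:2]-c)@np.c_[ex,ey] for u,v in[(396,120),(403,235),(85,145),(88,268),(240,135),(244,250)]])
E
```

```text
pin head (array([ 525.52589664, -310.26994761,   82.86189129]), np.float64(3.6296700130532984)) [ 525.09679847 -313.14375811   75.        ]
[[532.4 197.8]
 [553.8 -56.9]
 [472.2 -66. ]
 [449.9 191.1]]
255.6809419103162
82.10889529389343
258.1141807627171
82.7531719011696
clamp [502.06555833  66.4983627 ] [-0.08481977  0.99639631] [0.99639631 0.08481977] seat [505.88244779  21.66052873] wheel [494.26213989 158.16682325]
[array([ 23.39134759, -12.51818786]), array([-25.92053434, -10.76914293]), array([ 27.10776027, 120.52535747]), array([-25.39314304, 123.59600035]), array([24.2034605 , 54.33465922]), array([-24.95202162,  57.02467343])]
```

View pics/crop3.png

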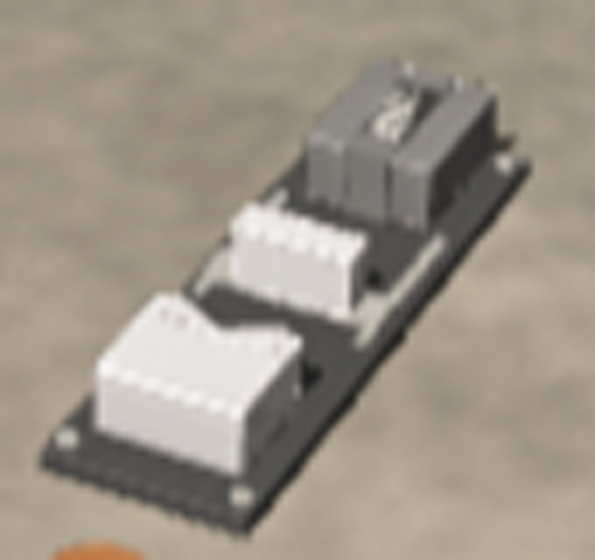

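>>> {"fn": "apply_moves", "kwargs": {
  "motion": [
    [[1, 0.85, -0.1, 0, 0, -0.16, 0.3], [1, 0.85, -0.1, 0, 0, -0.16, 0.3], [1, 0.85, -0.1, 0, 0, -0.16, 0.3], [1, 0.85, -0.1, 0, 0, -0.16, 0.3], [1, 0.85, -0.1, 0, 0, -0.16, 0.3], [1, 0.85, -0.1, 0, 0, -0.16, 0.3], [1, 0.85, -0.1, 0, 0, -0.16, 0.3], [1, 0.85, -0.1, 0, 0, -0.16, 0.3], [1, 0.85, -0.1, 0, 0, -0.16, 0.3], [1, 0.85, -0.1, 0, 0, -0.16, 0.3], [1, 0.85, -0.1, 0, 0, -0.16, 0.3], [1, 0.85, -0.1, 0, 0, -0.16, 0.3]]
  ],
  "squeeze": 8
}}

```text
clock: 1.15
ee_pos: [460.4, -366.0, 204.4]
orientation: [[0.998, 0.057, -0.009], [0.057, -0.998, 0.001], [-0.009, -0.002, -1.0]]
wrist_force: [-0.1, -0.7, -0.5]
width: 57.3
```

>>> {"fn": "apply_moves", "kwargs": {
  "motion": [
    [[0.8, 0.75, 0, 0, 0, 0.1, 0.3], [0.8, 0.75, 0, 0, 0, 0.1, 0.3], [0.7, 0.6, 0, 0, 0, 0.1, 0.3], [0, 0, 0, 0, 0, 0, 0.3], [0, 0, 0, 0, 0, 0, 0.3]]
  ]
}}

```text
clock: 1.57
ee_pos: [526.4, -300.8, 202.4]
orientation: [[0.995, 0.097, -0.008], [0.097, -0.995, 0.007], [-0.008, -0.007, -1.0]]
wrist_force: [0.2, -0.5, -0.0]
width: 57.3
```

```bash
python3 - <<'E'
from h import *
s=manip.sense();snap('wrist','w1');print(s['ee_pos'],s['orientation'])
print(proj('wrist',(525,-311,84),s))
import pickle;pickle.dump(s,open('s1.pkl','wb'))
E
```

```text
[ 526.35128786 -300.81164062  202.37807195] [[ 0.99527815  0.09669757 -0.00842504]
 [ 0.09675505 -0.99528565  0.0067041 ]
 [-0.00773705 -0.00748761 -0.99994204]]
(np.float64(287.4817864988165), np.float64(210.7011254027339))
```

View pics/w1.png

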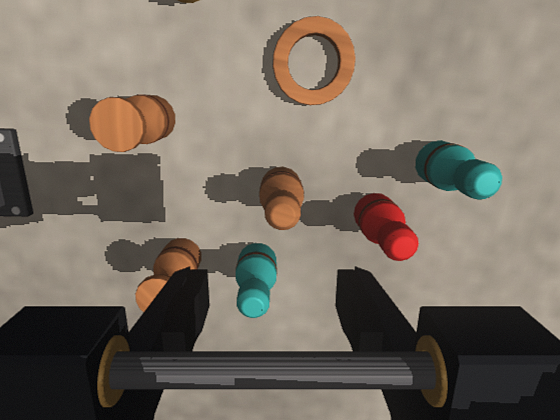

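```bash
python3 - <<'E'
from h import *
import pickle;s=pickle.load(open('s1.pkl','rb'))
im=cv2.imread('pics/w1.png');h=cv2.cvtColor(im,cv2.COLOR_BGR2HSV)
m=((h[...,0]<18)&(h[...,1]>110)&(h[...,2]>50)).astype(np.uint8)*255
m[:,:250]=0;m[:,312:]=0;m[:160]=0;m[235:]=0
for r in range(164,234,4):
    x=np.flatnonzero(m[r]);print(r,x.min() if len(x) else 0,x.max() if len(x) else 0,end=' | ')
for v in(209,211,213):print(onz('wrist',282.5,v,80,s))
# foot: bottom upper edge
print(onz('wrist',280.5,171,0,s), onz('top',371.5,213.5,20))
E
```

```text
164 0 0 | 168 274 286 | 172 268 294 | 176 264 297 | 180 262 299 | 184 261 300 | 188 260 302 | 192 260 303 | 196 260 303 | 200 260 302 | 204 262 301 | 208 265 300 | 212 265 300 | 216 266 300 | 220 267 298 | 224 270 295 | 228 276 289 | 232 0 0 | [ 524.70958849 -307.33076774   80.        ]
[ 523.11290506 -307.50020816   80.        ]
[ 521.51029764 -307.67027724   80.        ]
[ 537.43627014 -305.53371152    0.        ] [ 522.95028951 -308.9361727    20.        ]
```

```bash
python3 - <<'E'
from h import *
im=cv2.imread('pics/w1.png')
cv2.imwrite('pics/c4.png',cv2.resize(im[155:245,235:335],None,fx=6,fy=6,interpolation=cv2.INTER_NEAREST))
E
```

```text
(no output)
```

View pics/c4.png

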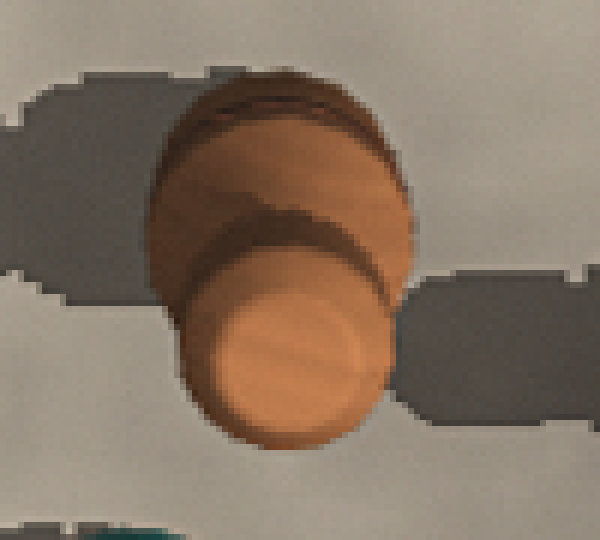

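```bash
python3 - <<'E'
from h import *
import pickle;s=pickle.load(open('s1.pkl','rb'))
print(onz('wrist',283,215.3,90,s), onz('wrist',282,167,3,s)-[20,0,0])
E
```

```text
[ 523.02529753 -307.69593852   90.        ] [ 522.01096246 -306.44542678    3.        ]
```

>>> {"fn": "apply_moves", "kwargs": {
  "motion": [
    [[-0.08, -0.14, -0.5, -0.08, -0.09, 0, 0.3], [-0.08, -0.13, -1, 0, 0, 0, 0.3], [0, 0, -1, 0, 0, 0, 0.3], [0, 0, -1, 0, 0, 0, 0.3], [0, 0, -0.5, 0, 0, 0, 0.3], [0, 0, 0, 0, 0, 0, 0.3]]
  ]
}}

```text
clock: 2.12
ee_pos: [517.1, -315.6, 100.4]
orientation: [[0.996, 0.086, 0.001], [0.086, -0.996, -0.006], [0.001, 0.006, -1.0]]
wrist_force: [-0.5, -0.0, 0.1]
width: 57.6
```

>>> {"fn": "apply_moves", "kwargs": {
  "motion": [
    [[0.22, 0.32, 0, 0.05, 0, 0, 0.3], [0, 0, 0, 0, 0, 0, 0.3], [0, 0, 0, 0, 0, 0, 0.3]]
  ]
}}

```text
clock: 2.37
ee_pos: [521.1, -309.8, 101.4]
orientation: [[0.997, 0.082, 0.0], [0.082, -0.997, -0.002], [-0.0, 0.002, -1.0]]
wrist_force: [0.3, -0.1, 0.4]
width: 57.5
```

>>> {"fn": "apply_moves", "kwargs": {
  "motion": [
    [[0.07, 0.12, -0.6, 0, 0, 0, 0.3], [0, 0, -0.6, 0, 0, 0, 0.3], [0, 0, -0.5, 0, 0, 0, 0.3], [0, 0, 0, 0, 0, 0, 0.3], [0, 0, 0, 0, 0, 0, 0.3]]
  ]
}}

```text
clock: 2.78
ee_pos: [527.2, -309.0, 63.7]
orientation: [[0.997, 0.081, 0.01], [0.081, -0.997, -0.007], [0.009, 0.008, -1.0]]
wrist_force: [0.6, -0.9, 0.1]
width: 57.4
```

```bash
python3 - <<'E'
from h import *
s=manip.sense();snap('wrist','w2');print(s['ee_pos'],proj('wrist',(522.5,-307.5,90),s))
E
```

```text
[ 527.23283829 -309.01078227   63.65698605] (np.float64(269.17002055085834), np.float64(331.7982591773823))
```

View pics/w2.png

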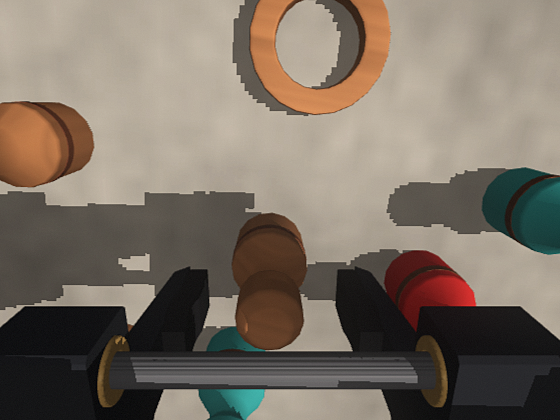

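>>> {"fn": "apply_moves", "kwargs": {
  "motion": [
    [[-0.18, 0.04, -0.25, 0.08, 0.1, 0, 0.3], [0, 0, -0.05, 0, 0, 0, 0.3], [0, 0, 0, 0, 0, 0, 0.3], [0, 0, 0, 0, 0, 0, 0.3]]
  ]
}}

```text
clock: 3.17
ee_pos: [523.1, -308.8, 57.7]
orientation: [[0.997, 0.081, 0.003], [0.081, -0.997, -0.001], [0.003, 0.001, -1.0]]
wrist_force: [-0.0, 0.5, -0.2]
width: 57.5
```

>>> {"fn": "apply_moves", "kwargs": {
  "motion": [
    [[0, 0, 0, 0, 0.03, 0, -0.6], [0, 0, 0, 0, 0, 0, -0.6], [0, 0, 0, 0, 0, 0, -0.6], [0, 0, 0, 0, 0, 0, -0.6], [0, 0, 0, 0, 0, 0, -0.6], [0, 0, 0, 0, 0, 0, -0.6]]
  ],
  "squeeze": 10
}}

```text
clock: 3.67
ee_pos: [523.6, -309.0, 58.5]
orientation: [[0.997, 0.081, 0.001], [0.081, -0.997, -0.001], [0.001, 0.002, -1.0]]
wrist_force: [0.3, 0.3, -0.2]
width: 26.8
```

>>> {"fn": "apply_moves", "kwargs": {
  "motion": [
    [[0, 0, 0.4, 0, 0, 0, -0.6], [0, 0, 0.8, 0, 0, 0, -0.6], [0, 0, 1, 0, 0, 0, -0.6], [0, 0, 1, 0, 0, 0, -0.6], [0, 0, 1, 0, 0, 0, -0.6], [0, 0, 0.8, 0, 0, 0, -0.6], [0, 0, 0.4, 0, 0, 0, -0.6], [0, 0, 0, 0, 0, 0, -0.6]]
  ]
}}

```text
clock: 4.33
ee_pos: [520.8, -307.4, 201.6]
orientation: [[0.997, 0.081, -0.002], [0.081, -0.997, 0.0], [-0.002, -0.001, -1.0]]
wrist_force: [-0.1, -1.5, -0.9]
width: 27.0
```

>>> {"fn": "apply_moves", "kwargs": {
  "motion": [
    [[-0.05, 0.5, 0, 0, 0, 0, -0.6], [-0.05, 1, 0, 0, 0, 0, -0.6], [-0.05, 1, 0, 0, 0, 0, -0.6], [-0.05, 1, 0, 0, 0, 0, -0.6], [-0.05, 1, 0, 0, 0, 0, -0.6], [-0.05, 1, 0, 0, 0, 0, -0.6], [-0.05, 1, 0, 0, 0, 0, -0.6], [-0.05, 1, 0, 0, 0, 0, -0.6], [-0.05, 1, 0, 0, 0, 0, -0.6], [-0.05, 1, 0, 0, 0, 0, -0.6], [-0.05, 1, 0, 0, 0, 0, -0.6], [-0.05, 0.5, 0, 0, 0, 0, -0.6]]
  ]
}}

```text
clock: 5.33
ee_pos: [488.9, -13.0, 186.8]
orientation: [[0.996, 0.079, -0.028], [0.079, -0.997, 0.005], [-0.027, -0.007, -1.0]]
wrist_force: [-0.4, 0.4, -0.4]
width: 27.1
```

>>> {"fn": "apply_moves", "kwargs": {
  "motion": [
    [[0, 0.4, 0, 0, 0, 0, -0.6], [0, 0, 0, 0, 0, 0, -0.6], [0, 0, 0, 0, 0, 0, -0.6], [0, 0, 0, 0, 0, 0, -0.6]]
  ]
}}

```text
clock: 5.67
ee_pos: [482.9, 4.1, 182.2]
orientation: [[0.995, 0.089, -0.038], [0.089, -0.996, 0.007], [-0.037, -0.01, -0.999]]
wrist_force: [-0.4, 0.6, -0.8]
width: 26.8
```

```bash
python3 - <<'E'
from h import *
s=manip.sense();snap('wrist','w3');print(s['ee_pos'],s['orientation'],proj('wrist',(502,66.5,10),s),proj('wrist',(505.9,21.7,10),s))
import pickle;pickle.dump(s,open('s3.pkl','wb'))
E
```

```text
[482.91483353   4.05366711 182.21769224] [[ 0.99532065  0.08903598 -0.03754197]
 [ 0.08934226 -0.99597939  0.00655796]
 [-0.03680713 -0.00988135 -0.99927353]] (np.float64(204.9365020755004), np.float64(156.5117460368898)) (np.float64(256.9280479098435), np.float64(156.72577436549125))
```

View pics/w3.png

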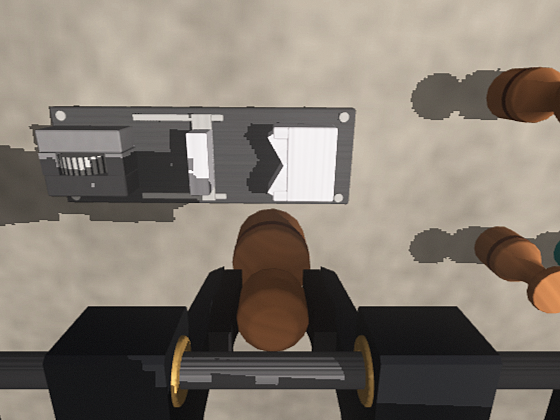

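```bash
python3 - <<'E'
from h import *
im=cv2.imread('pics/w3.png')
cv2.imwrite('pics/c5.png',cv2.resize(im[95:215,165:365],None,fx=4,fy=4,interpolation=cv2.INTER_CUBIC))
cv2.imwrite('pics/c6.png',cv2.resize(im[95:215,25:165],None,fx=5,fy=5,interpolation=cv2.INTER_CUBIC))
E
```

```text
(no output)
```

View pics/c5.png

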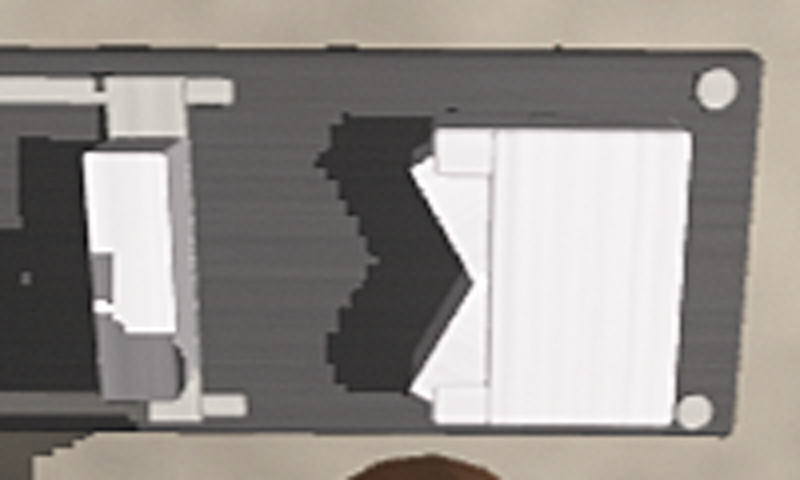

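View pics/c6.png

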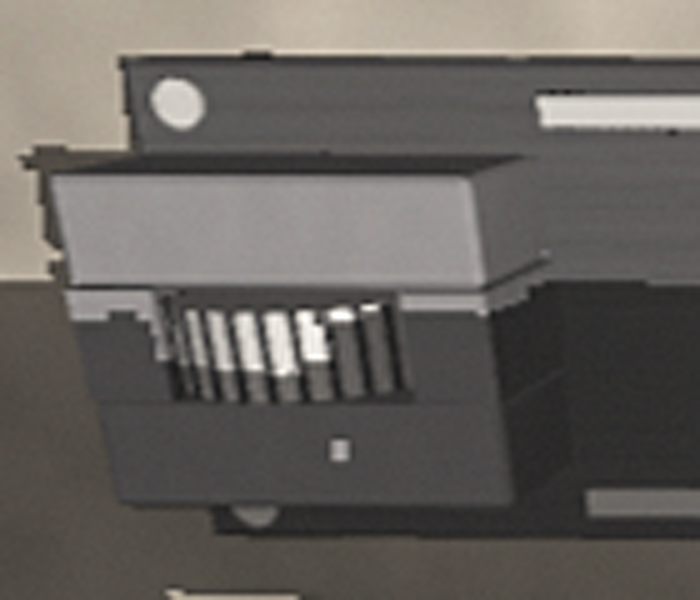

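```bash
python3 - <<'E'
from h import *
import pickle;s=pickle.load(open('s3.pkl','rb'))
f5=lambda u,v,z:onz('wrist',165+u/4-.4,95+v/4-.4,z,s)[:2]
f6=lambda u,v,z:onz('wrist',25+u/5-.4,95+v/5-.4,z,s)[:2]
P=np.array([f6(122,58,10),f5(763,50,10),f5(732,437,10),f6(210,535,10)])
print(P.round(1),[np.linalg.norm(P[i]-P[(i+1)%4]).round(1) for i in range(4)])
B=np.array([f6(178,104,10),f5(716,88,10),f5(694,412,10),f6(255,517,10)]);print('bolts c',B.mean(0))
c=P.mean(0);ey=P[0]+P[3]-P[1]-P[2];ey/=np.linalg.norm(ey);ex=np.array([ey[1],-ey[0]]);M=np.c_[ex,ey]
print('clamp',c,ey,np.degrees(np.arctan2(-ey[0],ey[1])),'seat',c-45*ey,'wheel',c+92*ey)
for n,p in dict(notch=f5(472,283,40),jawT=f5(167,152,40),jawB=f5(181,398,40),jbT=f5(190,190,10),h1=f6(470,178,40),h2=f6(512,500,40),h3=f6(122,500,40),h4=f6(52,176,40),vT=f5(690,130,40),vB=f5(672,425,40),s1=f6(155,300,40),s2=f6(180,400,40),s3=f6(410,400,40)).items():print(n,((p-c)@M).round(1))
E
```

```text
[[532.2 196.4]
 [554.2 -55.8]
 [470.7 -62.9]
 [449.3 190.8]] [np.float64(253.2), np.float64(83.8), np.float64(254.7), np.float64(83.1)]
bolts c [500.17733907  67.32844064]
clamp [501.60397612  67.11981749] [-0.0852578   0.99635893] 4.890849284405535 seat [505.44057693  22.28366584] wheel [493.76025893 158.78483863]
notch [ -0.4 -67.3]
jawT [24.7 -8.7]
jawB [-24.4  -8.6]
jbT [12.7 -7.5]
h1 [26.2 58.4]
h2 [-25.3  58.9]
h3 [-25.7 122.9]
h4 [ 26.1 122.7]
vT [  29.3 -108.2]
vB [ -29.4 -108.4]
s1 [  7.1 110.7]
s2 [ -8.9 110. ]
s3 [-8.7 73. ]
```

>>> {"fn": "apply_moves", "kwargs": {
  "motion": [
    [[0.45, 0.5, 0, -0.04, -0.2, 0, -0.6], [0.4, 0.4, 0, -0.04, -0.2, 0, -0.6], [0, 0, 0, 0, 0, 0, -0.6], [0, 0, 0, 0, 0, 0, -0.6], [0, 0, 0, 0, 0, 0, -0.6]]
  ]
}}

```text
clock: 6.13
ee_pos: [503.5, 20.7, 180.9]
orientation: [[0.997, 0.08, -0.005], [0.08, -0.997, -0.003], [-0.005, 0.003, -1.0]]
wrist_force: [0.3, 1.2, -1.6]
width: 26.9
```

>>> {"fn": "apply_moves", "kwargs": {
  "motion": [
    [[0.08, 0.3, -0.4, 0.03, -0.05, 0, -0.6], [0, 0, -0.7, 0, 0, 0, -0.6], [0, 0, -0.7, 0, 0, 0, -0.6], [0, 0, -0.7, 0, 0, 0, -0.6], [0, 0, -0.4, 0, 0, 0, -0.6], [0, 0, 0, 0, 0, 0, -0.6], [0, 0, 0, 0, 0, 0, -0.6], [0, 0, 0, 0, 0, 0, -0.6]]
  ]
}}

```text
clock: 6.8
ee_pos: [504.2, 20.0, 106.9]
orientation: [[0.998, 0.069, -0.002], [0.069, -0.998, -0.004], [-0.002, 0.004, -1.0]]
wrist_force: [0.2, 0.9, -0.6]
width: 27.0
```

>>> {"fn": "apply_moves", "kwargs": {
  "motion": [
    [[0.05, 0.36, 0, 0.04, 0, 0.1, -0.6], [0, 0, 0, 0, 0, 0, -0.6], [0, 0, 0, 0, 0, 0, -0.6]]
  ]
}}

```text
clock: 7.05
ee_pos: [507.1, 29.6, 109.2]
orientation: [[0.997, 0.078, 0.002], [0.078, -0.997, 0.0], [0.002, -0.0, -1.0]]
wrist_force: [-0.1, 0.0, -0.7]
width: 27.2
```

>>> {"fn": "apply_moves", "kwargs": {
  "motion": [
    [[-0.06, 0, -0.4, 0, 0, 0, -0.6], [0, 0, -0.5, 0, 0, 0, -0.6], [0, 0, -0.3, 0, 0, 0, -0.6], [0, 0, 0, 0, 0, 0, -0.6], [0, 0, 0, 0, 0, 0, -0.6]]
  ]
}}

```text
clock: 7.47
ee_pos: [506.5, 30.6, 78.2]
orientation: [[0.997, 0.079, 0.005], [0.079, -0.997, 0.001], [0.005, -0.001, -1.0]]
wrist_force: [-0.5, 0.2, -2.0]
width: 27.0
```

```bash
python3 - <<'E'
from h import *
snap('scene','s4'); im=cv2.imread('pics/s4.png')
s=manip.sense();w=snap('wrist','w4');print(s['ee_pos'],s['orientation'][:,2])
a=cv2.resize(im[90:230,230:360],(520,560),interpolation=cv2.INTER_CUBIC)
cv2.imwrite('pics/c7.png',a)
E
```

```text
[506.43764804  30.52821523  78.2222012 ] [ 5.04689743e-03  9.44576098e-04 -9.99986818e-01]
```

View pics/c7.png

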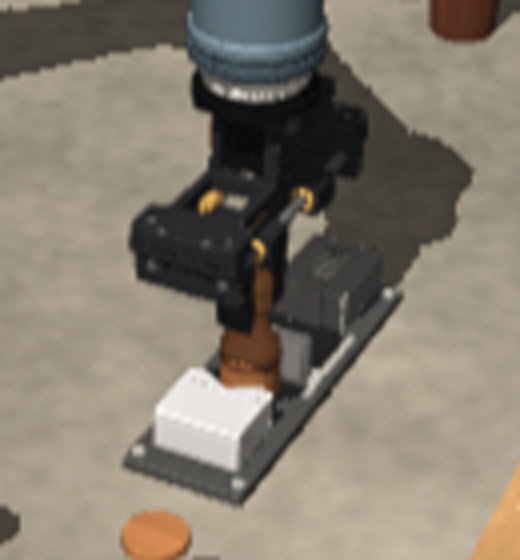

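View pics/w4.png

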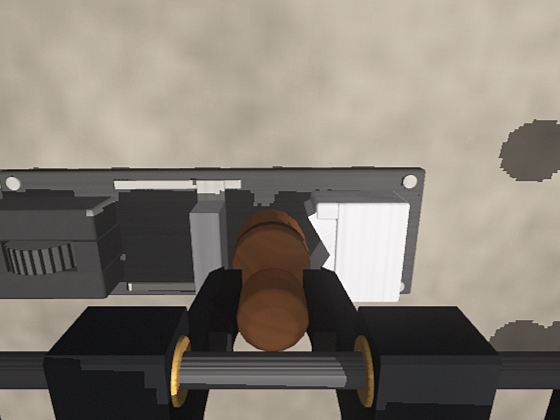

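The pin is in the gap, between the jaw (column 222) and the V (column 310), with clearance on both sides. Now I'll lower it gently.

>>> {"fn": "apply_moves", "kwargs": {
  "motion": [
    [[0, -0.05, -0.2, 0, 0.06, 0, -0.6], [0, 0, -0.15, 0, 0, 0, -0.6], [0, 0, -0.05, 0, 0, 0, -0.6], [0, 0, 0, 0, 0, 0, -0.6]]
  ]
}}

```text
clock: 7.9
ee_pos: [507.6, 29.0, 68.5]
orientation: [[0.997, 0.079, 0.002], [0.079, -0.997, 0.001], [0.002, -0.001, -1.0]]
wrist_force: [-0.6, -0.0, -1.1]
width: 27.2
```

>>> {"fn": "apply_moves", "kwargs": {
  "motion": [
    [[0, 0, -0.06, 0, 0, 0, -0.6], [0, 0, -0.04, 0, 0, 0, -0.6], [0, 0, 0, 0, 0, 0, -0.6]]
  ]
}}

```text
clock: 8.15
ee_pos: [509.8, 30.3, 68.2]
orientation: [[0.997, 0.08, 0.006], [0.08, -0.997, 0.002], [0.006, -0.002, -1.0]]
wrist_force: [0.4, 0.3, 0.0]
width: 27.1
```

>>> {"fn": "apply_moves", "kwargs": {
  "motion": [
    [[-0.14, -0.03, 0.01, 0, 0.06, 0, -0.6], [0, 0, 0, 0, 0, 0, -0.6], [0, 0, 0, 0, 0, 0, -0.6]]
  ]
}}

```text
clock: 8.4
ee_pos: [506.2, 29.5, 68.7]
orientation: [[0.997, 0.08, 0.001], [0.08, -0.997, 0.002], [0.001, -0.002, -1.0]]
wrist_force: [0.6, 0.8, -1.6]
width: 27.0
```

>>> {"fn": "apply_moves", "kwargs": {
  "motion": [
    [[0, 0, -0.03, 0, 0, 0, -0.6], [0, 0, 0, 0, 0, 0, 0.3], [0, 0, 0, 0, 0, 0, 0.3], [0, 0, 0, 0, 0, 0, 0.3], [0, 0, 0, 0, 0, 0, 0.3], [0, 0, 0, 0, 0, 0, 0.3]]
  ]
}}

```text
clock: 8.9
ee_pos: [506.1, 29.3, 67.6]
orientation: [[0.997, 0.079, 0.001], [0.079, -0.997, 0.002], [0.001, -0.002, -1.0]]
wrist_force: [-0.3, 0.3, 0.7]
width: 56.5
```

```bash
python3 - <<'E'
from h import *
s=manip.sense();w=snap('wrist','w5');print(s['ee_pos'],s['orientation'][:,2],s['width'],s['wrist_force'])
E
```

```text
[506.09525399  29.31854767  67.64491942] [ 7.51538920e-04  2.38529281e-03 -9.99996873e-01] 56.48056621492937 [-0.30757723  0.31361283  0.7216286 ]
```

View pics/w5.png

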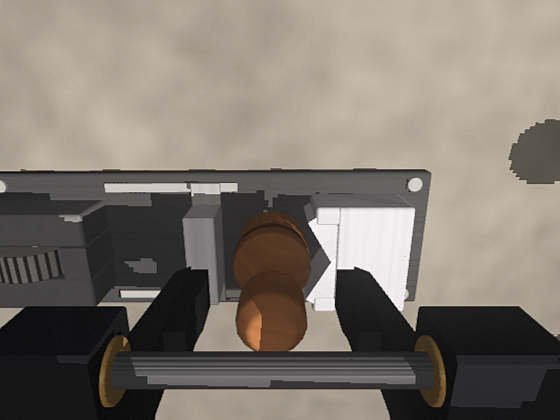

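The pin stands free between the open fingers, off the jaw. Now going straight up.

>>> {"fn": "apply_moves", "kwargs": {
  "motion": [
    [[0, 0, 0.3, 0, 0, 0, 0.3], [0, 0, 0.6, 0, 0, 0, 0.3], [0, 0, 0.9, 0, 0, 0, 0.3], [0, 0, 0.9, 0, 0, 0, 0.3], [0, 0, 0.6, 0, 0, 0, 0.3], [0, 0, 0.2, 0, 0, 0, 0.0], [0, 0, 0, 0, 0, 0, -0.5], [0, 0, 0, 0, 0, 0, -1]]
  ]
}}

```text
clock: 9.62
ee_pos: [505.0, 29.4, 160.9]
orientation: [[0.997, 0.08, 0.0], [0.08, -0.997, 0.002], [0.0, -0.002, -1.0]]
wrist_force: [0.9, -0.0, -0.2]
width: 39.4
```

```bash
python3 - <<'E'
from h import *
s=manip.sense();w=snap('wrist','w6');print(s['ee_pos'],s['orientation'][:,2])
for P in((493.8,158.8,48),(504.8,29,100)):print(proj('wrist',P,s))
E
```

```text
[504.97565757  29.39899277 160.9303254 ] [ 2.68250687e-05  2.36551453e-03 -9.99997202e-01]
(np.float64(97.95438895061756), np.float64(211.99305149796228))
(np.float64(274.0171313781456), np.float64(237.26499229005907))
```

View pics/w6.png

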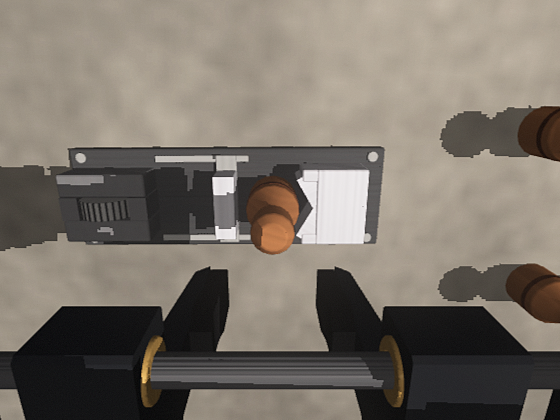

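>>> {"fn": "apply_moves", "kwargs": {
  "motion": [
    [[-0.05, 0.5, 0, 0, 0, 0, -1], [-0.08, 1, 0, 0, 0, 0, -1], [-0.08, 1, 0, 0, 0, 0, -1], [-0.08, 1, 0, 0, 0, 0, -1], [-0.08, 1, 0, 0, 0, 0, -1], [0, 0.6, 0, 0, 0, 0, -1], [0, 0, 0, 0, 0, 0, -1], [0, 0, 0, 0, 0, 0, -1], [0, 0, 0, 0, 0, 0, -1]]
  ]
}}

```text
clock: 10.42
ee_pos: [489.0, 157.9, 151.3]
orientation: [[0.997, 0.076, -0.016], [0.076, -0.997, -0.003], [-0.016, 0.002, -1.0]]
wrist_force: [-0.2, -0.8, 0.0]
width: 0.4
```

>>> {"fn": "apply_moves", "kwargs": {
  "motion": [
    [[0.15, 0.25, -0.5, 0, -0.15, 0.05, -1], [0, 0, -0.8, 0, 0, 0, -1], [0, 0, -0.8, 0, 0, 0, -1], [0, 0, -0.5, 0, 0, 0, -1], [0, 0, 0, 0, 0, 0, -1], [0, 0, 0, 0, 0, 0, -1]]
  ]
}}

```text
clock: 10.92
ee_pos: [494.2, 153.7, 82.9]
orientation: [[0.998, 0.069, -0.003], [0.069, -0.998, -0.008], [-0.003, 0.008, -1.0]]
wrist_force: [0.5, -0.4, 0.4]
width: 0.6
```

```bash
python3 - <<'E'
from h import *
s=manip.sense();w=snap('wrist','w7');print(s['ee_pos'],s['orientation'],s['wrist_force'])
for P in((493.8,158.8,48),(493.8,158.8,40)):print(proj('wrist',P,s))
print(proj('wrist',s['ee_pos'],s))
E
```

```text
[494.16792777 153.74101279  82.88426436] [[ 0.99763582  0.06866526 -0.00280112]
 [ 0.06863983 -0.99760663 -0.00834149]
 [-0.00336718  0.0081295  -0.99996129]] [ 0.54530231 -0.44657382  0.38661542]
(np.float64(263.2384702442322), np.float64(254.6435742294602))
(np.float64(263.464727434668), np.float64(248.65421891713743))
(np.float64(273.38817149702874), np.float64(287.18553185090036))
```

View pics/w7.png

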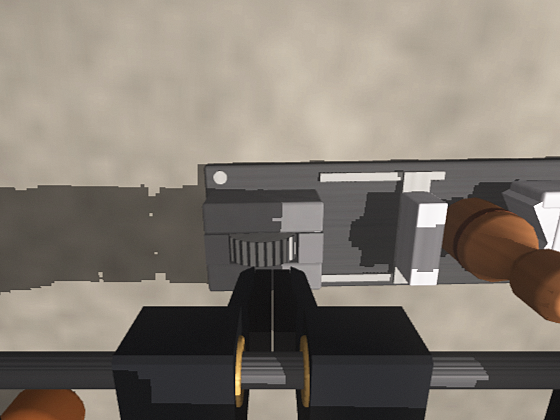

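>>> {"fn": "apply_moves", "kwargs": {
  "motion": [
    [[0, 0.45, -0.3, 0.07, -0.03, 0.12, -1], [0, 0.05, -0.3, 0, 0, 0, -1], [0, 0, -0.2, 0, 0, 0, -1], [0, 0, 0, 0, 0, 0, -1], [0, 0, 0, 0, 0, 0, -1], [0, 0, 0, 0, 0, 0, -1]]
  ]
}}

```text
clock: 11.47
ee_pos: [496.1, 167.2, 63.6]
orientation: [[0.997, 0.079, 0.004], [0.079, -0.997, -0.0], [0.004, 0.001, -1.0]]
wrist_force: [0.2, -0.6, 1.1]
width: 0.7
```

>>> {"fn": "apply_moves", "kwargs": {
  "motion": [
    [[-0.06, 0, -0.2, 0, 0.03, 0, -1], [0, 0, -0.15, 0, 0, 0, -1], [0, 0, 0, 0, 0, 0, -1], [0, 0, 0, 0, 0, 0, -1]]
  ]
}}

```text
clock: 11.8
ee_pos: [494.9, 167.2, 54.5]
orientation: [[0.997, 0.079, 0.002], [0.079, -0.997, -0.0], [0.002, 0.0, -1.0]]
wrist_force: [-0.3, 0.4, 0.4]
width: 0.8
```

>>> {"fn": "apply_moves", "kwargs": {
  "motion": [
    [[0, 0, -0.1, 0, 0, 0, -1], [0, 0, -0.05, 0, 0, 0, -1], [0, 0, -0.04, 0, 0, 0, -1]]
  ]
}}

```text
clock: 12.05
ee_pos: [495.1, 167.1, 49.5]
orientation: [[0.997, 0.078, 0.003], [0.078, -0.997, -0.0], [0.003, 0.0, -1.0]]
wrist_force: [0.0, 0.1, -0.8]
width: 0.5
```

>>> {"fn": "apply_moves", "kwargs": {
  "motion": [
    [[0, 0, -0.04, 0, 0, 0, -1], [0, 0, -0.04, 0, 0, 0, -1]]
  ]
}}

```text
clock: 12.22
ee_pos: [495.2, 167.2, 47.5]
orientation: [[0.997, 0.078, 0.003], [0.078, -0.997, -0.0], [0.003, 0.0, -1.0]]
wrist_force: [-3.0, -1.0, 15.1]
width: 0.7
```

>>> {"fn": "apply_moves", "kwargs": {
  "motion": [
    [[0, 0, -0.01, 0, 0, 0, -1]]
  ]
}}

```text
clock: 12.3
ee_pos: [495.2, 167.2, 47.7]
orientation: [[0.997, 0.078, 0.003], [0.078, -0.997, -0.0], [0.003, 0.001, -1.0]]
wrist_force: [-2.7, -0.8, 6.8]
width: 0.5
```

>>> {"fn": "apply_moves", "kwargs": {
  "motion": [
    [[0, -0.08, -0.018, 0, 0, 0, -1], [0.006, -0.08, -0.018, 0, 0, 0, -1]]
  ]
}}

```text
clock: 12.47
ee_pos: [495.4, 165.8, 47.9]
orientation: [[0.997, 0.08, 0.004], [0.08, -0.997, 0.003], [0.004, -0.002, -1.0]]
wrist_force: [-1.3, 3.0, 3.8]
width: 0.4
```

>>> {"fn": "apply_moves", "kwargs": {
  "motion": [
    [[0.006, -0.1, -0.025, 0, 0, 0, -1], [0.006, -0.1, -0.025, 0, 0, 0, -1], [0.006, -0.1, -0.025, 0, 0, 0, -1]]
  ]
}}

```text
clock: 12.72
ee_pos: [495.8, 163.2, 47.9]
orientation: [[0.996, 0.084, 0.006], [0.084, -0.996, 0.008], [0.006, -0.008, -1.0]]
wrist_force: [-2.9, 3.0, 9.0]
width: 0.5
```

>>> {"fn": "apply_moves", "kwargs": {
  "motion": [
    [[0.003, -0.2, -0.022, -0.04, 0.03, 0, -1], [0.003, -0.2, -0.022, -0.04, 0.03, 0, -1], [0.003, -0.2, -0.022, -0.04, 0.03, 0, -1]]
  ]
}}

```text
clock: 12.97
ee_pos: [496.7, 153.6, 48.5]
orientation: [[0.996, 0.088, 0.001], [0.088, -0.996, 0.004], [0.001, -0.004, -1.0]]
wrist_force: [-2.7, 4.5, 7.5]
width: 0.1
```

>>> {"fn": "apply_moves", "kwargs": {
  "motion": [
    [[0, 0, 0.3, 0, 0, 0, -1], [-0.08, 0.5, 0, -0.02, 0, 0, -1], [0, 0, 0, 0, 0, 0, -1], [0, 0, 0, 0, 0, 0, -1]]
  ]
}}

```text
clock: 13.3
ee_pos: [495.4, 164.8, 57.3]
orientation: [[0.996, 0.086, 0.002], [0.086, -0.996, 0.002], [0.002, -0.002, -1.0]]
wrist_force: [0.1, 0.2, -0.5]
width: 0.4
```

```bash
python3 - <<'E'
from h import *
s=manip.sense();w=snap('wrist','w8');t=snap('top','t8');print(s['ee_pos'],s['orientation'][:,2],s['wrist_force'])
E
```

```text
[495.36278315 164.76371524  57.29956574] [ 0.00181835  0.0016925  -0.99999691] [ 0.12747915  0.24184312 -0.51758637]
```

View pics/w8.png

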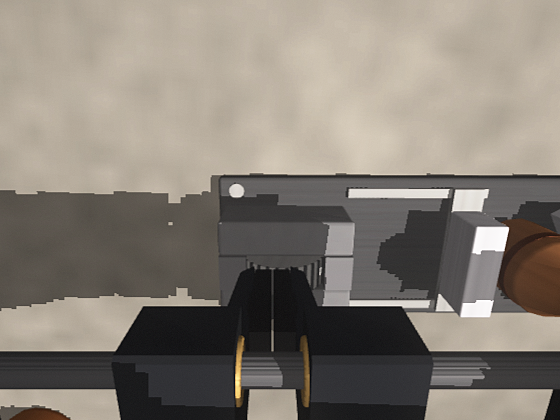

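```bash
cat >> h.py <<'E'
C0=np.array([501.6,67.1]);EY=np.array([-.0853,.9964]);EX=np.array([.9964,.0853])
def cl(p): return ((p[:2]-C0)@np.c_[EX,EY]).round(1)
E
python3 - <<'E'
from h import *
s=manip.sense()
im=cv2.imread('pics/w8.png');cv2.imwrite('pics/c8.png',cv2.resize(im[180:330,400:560],None,fx=4.5,fy=4,interpolation=cv2.INTER_CUBIC))
for u,v in((474,214),(508,225),(497,315)):print(cl(onz('wrist',u,v,40,s)))
print(cl(onz('wrist',354,220,40,s)))
E
```

```text
[30.8  4.9]
[ 25.4 -12. ]
[-23.3 -16.3]
[27.8 60.4]
```

View pics/c8.png

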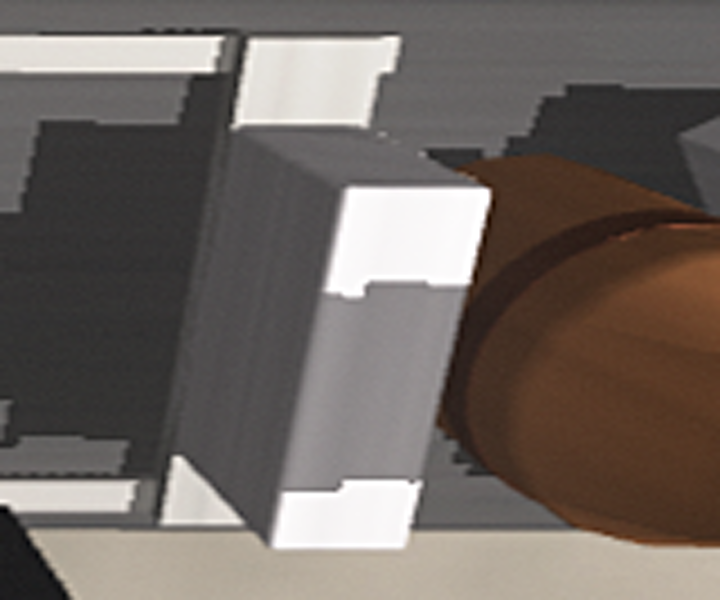

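>>> {"fn": "apply_moves", "kwargs": {
  "motion": [
    [[-0.03, 0.08, -0.2, 0, 0, 0, -1], [0, 0, -0.08, 0, 0, 0, -1], [0, 0, 0, 0, 0, 0, -1]]
  ]
}}

```text
clock: 13.65
ee_pos: [494.4, 165.6, 49.3]
orientation: [[0.996, 0.085, 0.001], [0.085, -0.996, 0.001], [0.001, -0.001, -1.0]]
wrist_force: [-0.8, 0.7, 0.3]
width: 0.4
```

>>> {"fn": "apply_moves", "kwargs": {
  "motion": [
    [[0, 0, -0.025, 0, 0, 0, -1], [0, 0, -0.025, 0, 0, 0, -1]]
  ]
}}

```text
clock: 13.82
ee_pos: [494.5, 165.5, 48.4]
orientation: [[0.996, 0.084, 0.001], [0.084, -0.996, 0.001], [0.001, -0.001, -1.0]]
wrist_force: [-3.6, -1.1, 17.2]
width: 0.2
```

>>> {"fn": "apply_moves", "kwargs": {
  "motion": [
    [[0, 0, -0.005, 0, 0, 0, -1]]
  ]
}}

```text
clock: 13.9
ee_pos: [494.4, 165.5, 48.7]
orientation: [[0.996, 0.084, 0.001], [0.084, -0.996, 0.001], [0.001, -0.001, -1.0]]
wrist_force: [-0.9, -0.9, 2.8]
width: 0.8
```

>>> {"fn": "apply_moves", "kwargs": {
  "motion": [
    [[0.003, -0.12, -0.018, -0.02, 0.01, 0, -1], [0.003, -0.15, -0.02, -0.03, 0.02, 0, -1]]
  ]
}}

```text
clock: 14.07
ee_pos: [495.1, 160.8, 48.6]
orientation: [[0.996, 0.086, -0.0], [0.086, -0.996, -0.001], [-0.0, 0.001, -1.0]]
wrist_force: [-2.9, 3.8, 9.3]
width: 0.5
```

>>> {"fn": "apply_moves", "kwargs": {
  "motion": [
    [[0.003, -0.14, -0.018, -0.02, 0.01, 0, -1], [0.003, -0.14, -0.018, -0.02, 0.01, 0, -1]]
  ]
}}

```text
clock: 14.23
ee_pos: [495.6, 156.2, 49.0]
orientation: [[0.996, 0.088, -0.001], [0.088, -0.996, -0.001], [-0.001, 0.001, -1.0]]
wrist_force: [-2.7, 3.8, 9.2]
width: 0.4
```

>>> {"fn": "apply_moves", "kwargs": {
  "motion": [
    [[0.003, -0.1, -0.018, -0.01, 0.01, 0, -1]]
  ]
}}

```text
clock: 14.32
ee_pos: [495.7, 154.7, 49.1]
orientation: [[0.996, 0.089, -0.001], [0.089, -0.996, -0.001], [-0.001, 0.001, -1.0]]
wrist_force: [-3.1, 2.5, 6.9]
width: 0.0
```

Lift, return, and look.

>>> {"fn": "apply_moves", "kwargs": {
  "motion": [
    [[0, 0, 0.3, 0, 0, 0, -1], [-0.06, 0.45, 0, 0, 0, 0, -1], [0, 0, 0, 0, 0, 0, -1], [0, 0, 0, 0, 0, 0, -1]]
  ]
}}

```text
clock: 14.65
ee_pos: [494.2, 165.2, 56.9]
orientation: [[0.996, 0.087, -0.002], [0.087, -0.996, -0.002], [-0.002, 0.002, -1.0]]
wrist_force: [0.1, 0.8, -0.9]
width: 0.1
```

```bash
python3 - <<'E'
from h import *
s=manip.sense();w=snap('wrist','w9');sc=snap('scene','s9');print(s['ee_pos'],s['orientation'][:,2],s['wrist_force'])
a=cv2.resize(w[180:330,400:560],(720,600),interpolation=cv2.INTER_CUBIC);cv2.imwrite('pics/c9.png',a)
cv2.imwrite('pics/c9s.png',cv2.resize(sc[120:220,250:350],None,fx=5,fy=5,interpolation=cv2.INTER_CUBIC))
E
```

```text
[494.19809307 165.22921703  56.86697188] [-0.00176635 -0.00226845 -0.99999587] [ 0.05673061  0.83636254 -0.86439476]
```

View pics/c9.png

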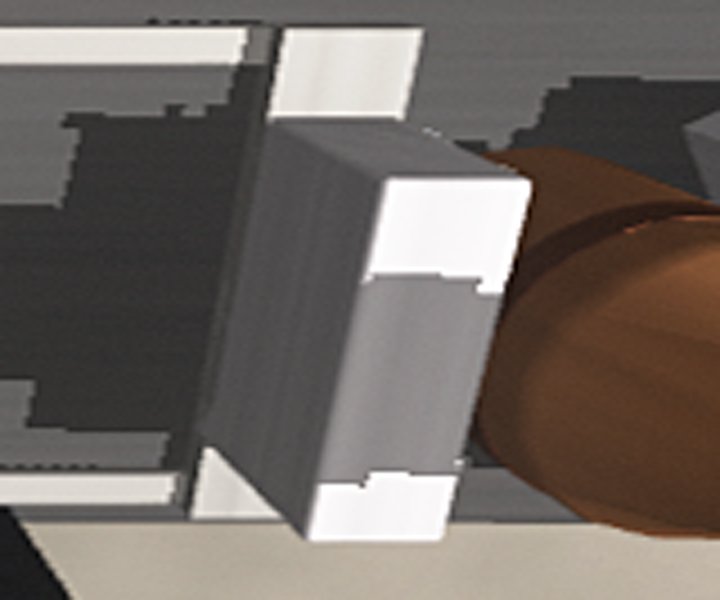

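View pics/c9s.png

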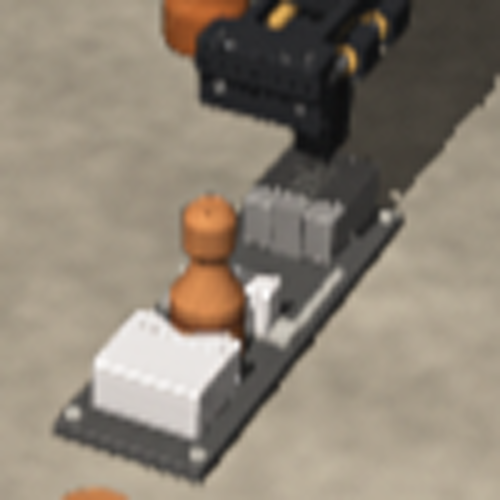

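>>> {"fn": "apply_moves", "kwargs": {
  "motion": [
    [[0, 0.06, -0.2, 0.02, -0.02, 0, -1], [0, 0, -0.04, 0, 0, 0, -1], [0, 0, 0, 0, 0, 0, -1]]
  ]
}}

```text
clock: 15.0
ee_pos: [493.7, 166.4, 49.6]
orientation: [[0.996, 0.087, -0.001], [0.087, -0.996, -0.001], [-0.001, 0.001, -1.0]]
wrist_force: [0.3, -0.3, 0.3]
width: 0.5
```

>>> {"fn": "apply_moves", "kwargs": {
  "motion": [
    [[0, 0, -0.02, 0, 0, 0, -1], [0, 0, -0.015, 0, 0, 0, -1]]
  ]
}}

```text
clock: 15.17
ee_pos: [493.7, 166.5, 49.0]
orientation: [[0.996, 0.087, -0.001], [0.087, -0.996, -0.001], [-0.001, 0.001, -1.0]]
wrist_force: [-3.3, -0.2, 11.7]
width: 0.6
```

>>> {"fn": "apply_moves", "kwargs": {
  "motion": [
    [[0.003, -0.1, -0.012, -0.02, 0.01, 0, -1], [0.003, -0.12, -0.016, -0.02, 0.01, 0, -1]]
  ]
}}

```text
clock: 15.33
ee_pos: [493.9, 163.7, 49.3]
orientation: [[0.996, 0.089, -0.002], [0.089, -0.996, -0.002], [-0.002, 0.001, -1.0]]
wrist_force: [-2.1, 3.6, 4.8]
width: 0.4
```

>>> {"fn": "apply_moves", "kwargs": {
  "motion": [
    [[0.003, -0.12, -0.02, -0.01, 0.02, 0, -1], [0.003, -0.12, -0.018, -0.01, 0.02, 0, -1]]
  ]
}}

```text
clock: 15.5
ee_pos: [494.2, 160.8, 49.4]
orientation: [[0.996, 0.091, -0.004], [0.091, -0.996, 0.0], [-0.004, -0.001, -1.0]]
wrist_force: [-2.2, 3.5, 5.0]
width: 0.4
```

>>> {"fn": "apply_moves", "kwargs": {
  "motion": [
    [[0.003, -0.12, -0.024, -0.02, -0.02, -0.02, -1], [0.003, -0.12, -0.022, -0.02, -0.02, -0.02, -1]]
  ]
}}

```text
clock: 15.67
ee_pos: [494.5, 158.0, 49.5]
orientation: [[0.996, 0.089, 0.0], [0.089, -0.996, 0.001], [0.0, -0.001, -1.0]]
wrist_force: [-2.6, 3.8, 7.9]
width: 0.3
```

>>> {"fn": "apply_moves", "kwargs": {
  "motion": [
    [[0.003, -0.12, -0.018, -0.02, 0, -0.02, -1], [0.003, -0.12, -0.018, -0.02, 0, -0.02, -1]]
  ]
}}

```text
clock: 15.83
ee_pos: [495.0, 154.9, 49.7]
orientation: [[0.996, 0.088, 0.002], [0.088, -0.996, 0.001], [0.002, -0.001, -1.0]]
wrist_force: [-0.4, 1.6, 3.5]
width: 0.4
```

>>> {"fn": "apply_moves", "kwargs": {
  "motion": [
    [[0, 0, 0.3, 0, 0, 0, -1], [-0.05, 0.45, 0, 0, 0, 0, -1], [0, 0, 0, 0, 0, 0, -1], [0, 0, 0, 0, 0, 0, -1]]
  ]
}}

```text
clock: 16.17
ee_pos: [493.7, 165.9, 57.8]
orientation: [[0.996, 0.086, 0.002], [0.086, -0.996, -0.0], [0.002, 0.0, -1.0]]
wrist_force: [0.3, -0.5, 0.7]
width: 0.4
```

```bash
python3 - <<'E'
from h import *
s=manip.sense();w=snap('wrist','w10');sc=snap('scene','s10');print(s['ee_pos'],s['orientation'][:,2],s['wrist_force'])
a=cv2.resize(w[180:330,400:560],(720,600),interpolation=cv2.INTER_CUBIC);cv2.imwrite('pics/c10.png',a)
cv2.imwrite('pics/c10s.png',cv2.resize(sc[120:220,250:350],None,fx=5,fy=5,interpolation=cv2.INTER_CUBIC))
for u,v in((400+570/4.5,180+175/4),):print(cl(onz('wrist',u,v,40,s)))
E
```

```text
[493.7333245  165.91665221  57.76698622] [ 1.95188764e-03 -1.79234544e-04 -9.99998079e-01] [ 0.28674618 -0.50836173  0.69640326]
[ 24.4 -20.2]
```

View pics/c10.png

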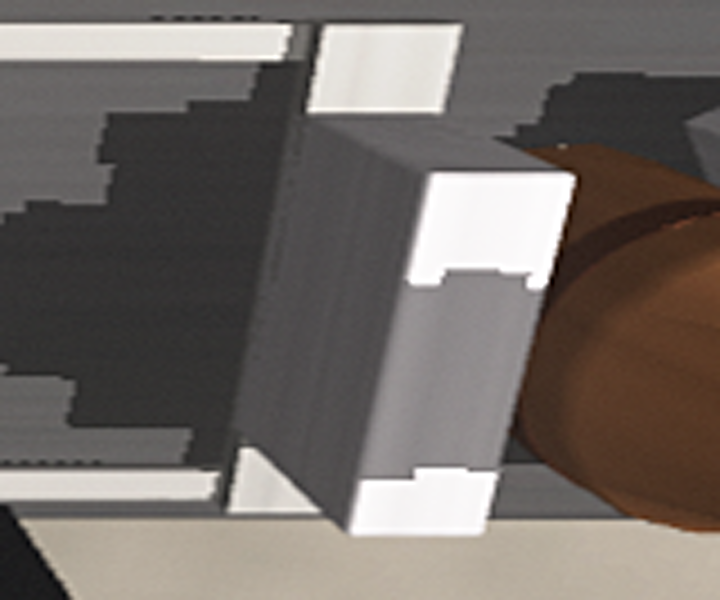

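View pics/c10s.png

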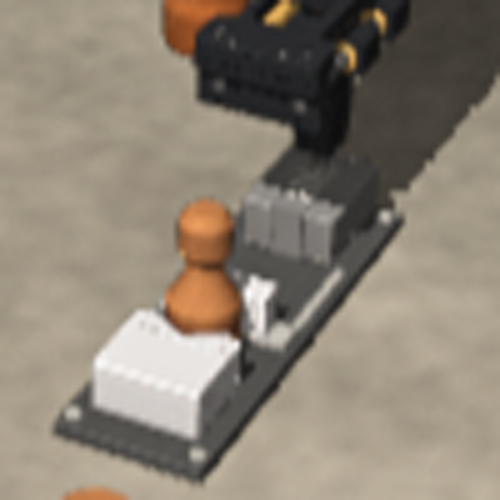

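>>> {"fn": "apply_moves", "kwargs": {
  "motion": [
    [[0, 0.04, -0.2, 0.02, 0, 0, -1], [0, 0, -0.05, 0, 0, 0, -1], [0, 0, 0, 0, 0, 0, -1]]
  ]
}}

```text
clock: 16.52
ee_pos: [493.3, 166.7, 50.3]
orientation: [[0.996, 0.086, 0.001], [0.086, -0.996, 0.001], [0.001, -0.001, -1.0]]
wrist_force: [0.8, -0.1, -0.3]
width: 0.3
```

>>> {"fn": "apply_moves", "kwargs": {
  "motion": [
    [[0, 0, -0.02, 0, 0, 0, -1], [0, 0, -0.015, 0, 0, 0, -1]]
  ]
}}

```text
clock: 16.68
ee_pos: [493.2, 166.5, 49.4]
orientation: [[0.996, 0.086, 0.0], [0.086, -0.996, 0.001], [0.001, -0.001, -1.0]]
wrist_force: [-3.4, 0.7, 11.8]
width: 0.6
```

>>> {"fn": "apply_moves", "kwargs": {
  "motion": [
    [[0.003, -0.1, -0.012, -0.02, 0, 0, -1], [0.003, -0.1, -0.018, -0.02, 0, 0, -1]]
  ]
}}

```text
clock: 16.85
ee_pos: [493.4, 164.0, 49.7]
orientation: [[0.996, 0.087, 0.001], [0.087, -0.996, 0.0], [0.001, -0.0, -1.0]]
wrist_force: [-1.6, 2.9, 5.7]
width: 0.1
```

>>> {"fn": "apply_moves", "kwargs": {
  "motion": [
    [[0.003, -0.1, -0.02, -0.02, 0, 0, -1], [0.003, -0.1, -0.018, -0.02, 0, 0, -1]]
  ]
}}

```text
clock: 17.02
ee_pos: [493.6, 161.9, 49.7]
orientation: [[0.996, 0.089, 0.002], [0.089, -0.996, 0.0], [0.002, -0.0, -1.0]]
wrist_force: [-1.6, 3.4, 4.9]
width: 0.1
```

>>> {"fn": "apply_moves", "kwargs": {
  "motion": [
    [[0.003, -0.1, -0.022, -0.02, 0, -0.02, -1], [0.003, -0.1, -0.02, -0.02, 0, -0.02, -1]]
  ]
}}

```text
clock: 17.18
ee_pos: [493.8, 159.9, 49.7]
orientation: [[0.996, 0.088, 0.003], [0.088, -0.996, 0.0], [0.003, -0.0, -1.0]]
wrist_force: [-2.4, 2.9, 5.8]
width: 0.5
```

>>> {"fn": "apply_moves", "kwargs": {
  "motion": [
    [[0.003, -0.08, -0.022, -0.02, 0, -0.02, -1], [0.003, -0.08, -0.02, -0.02, 0, -0.02, -1]]
  ]
}}

```text
clock: 17.35
ee_pos: [494.3, 158.9, 49.8]
orientation: [[0.996, 0.086, 0.005], [0.086, -0.996, 0.001], [0.005, -0.0, -1.0]]
wrist_force: [-0.8, 2.4, 3.9]
width: 0.6
```

>>> {"fn": "apply_moves", "kwargs": {
  "motion": [
    [[0, -0.09, -0.026, -0.02, 0.03, 0, -1], [0, -0.09, -0.024, -0.02, 0.02, 0, -1]]
  ]
}}

```text
clock: 17.52
ee_pos: [494.6, 157.9, 49.7]
orientation: [[0.996, 0.088, 0.003], [0.088, -0.996, 0.002], [0.003, -0.001, -1.0]]
wrist_force: [-1.8, 4.8, 7.5]
width: 0.4
```

>>> {"fn": "apply_moves", "kwargs": {
  "motion": [
    [[0, -0.08, -0.024, -0.03, 0, 0, -1], [0, -0.08, -0.022, -0.03, 0, 0, -1]]
  ]
}}

```text
clock: 17.68
ee_pos: [495.0, 157.4, 49.8]
orientation: [[0.996, 0.09, 0.004], [0.09, -0.996, 0.001], [0.004, -0.0, -1.0]]
wrist_force: [-2.0, 3.2, 5.6]
width: 0.2
```

>>> {"fn": "apply_moves", "kwargs": {
  "motion": [
    [[0, -0.12, -0.024, -0.03, 0.02, 0, -1], [0, -0.12, -0.024, -0.03, 0.02, 0, -1]]
  ]
}}

```text
clock: 17.85
ee_pos: [495.8, 155.1, 49.8]
orientation: [[0.996, 0.093, 0.004], [0.093, -0.996, 0.0], [0.004, 0.0, -1.0]]
wrist_force: [-0.4, 4.2, 6.2]
width: 0.4
```

>>> {"fn": "apply_moves", "kwargs": {
  "motion": [
    [[0, 0, 0.3, 0, 0, 0, -1], [-0.08, 0.45, 0, 0, 0, 0, -1], [0, 0, 0, 0, 0, 0, -1], [0, 0, 0, 0, 0, 0, -1]]
  ]
}}

```text
clock: 18.18
ee_pos: [493.7, 166.2, 57.8]
orientation: [[0.996, 0.092, 0.003], [0.092, -0.996, -0.001], [0.003, 0.002, -1.0]]
wrist_force: [0.5, -0.4, 0.3]
width: 0.6
```

```bash
python3 - <<'E'
from h import *
s=manip.sense();w=snap('wrist','w11');sc=snap('scene','s11');print(s['ee_pos'],s['orientation'][:,2],s['wrist_force'])
a=cv2.resize(w[180:330,400:560],(720,600),interpolation=cv2.INTER_CUBIC);cv2.imwrite('pics/c11.png',a)
cv2.imwrite('pics/c11s.png',cv2.resize(sc[120:220,250:350],None,fx=5,fy=5,interpolation=cv2.INTER_CUBIC))
E
```

```text
[493.72484106 166.18474778  57.84029775] [ 0.00320943 -0.00131015 -0.99999399] [ 0.50669801 -0.44684171  0.29414156]
```

View pics/c11.png

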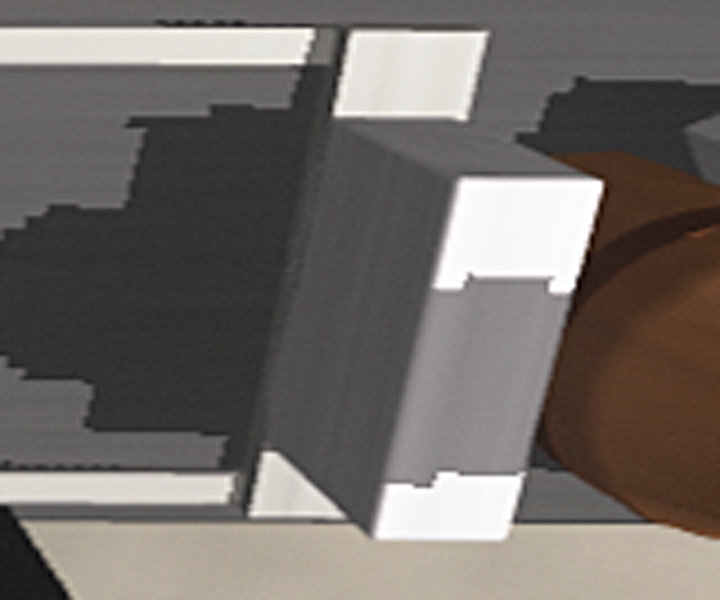

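View pics/c11s.png

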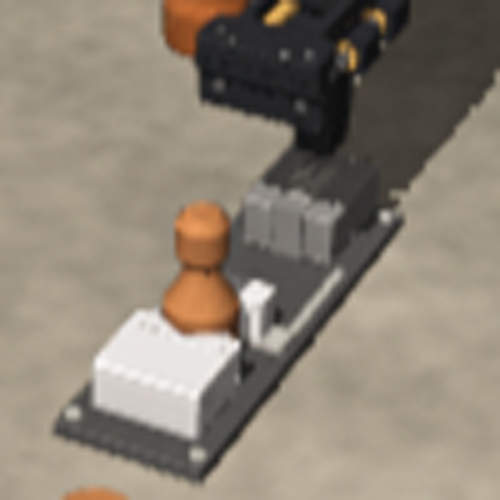

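```bash
python3 - <<'E'
from h import *
s=manip.sense()
for u,v in((602,181),(512,540)):print(cl(onz('wrist',400+u/4.5-.4,180+v/4-.4,40,s)))
im=cv2.imread('pics/w11.png')
# housing front corners
cv2.imwrite('pics/c12.png',cv2.resize(im[180:330,200:380],(720,600),interpolation=cv2.INTER_CUBIC))
E
```

```text
[ 24.5 -22.9]
[-24.4 -23.8]
```

View pics/c12.png

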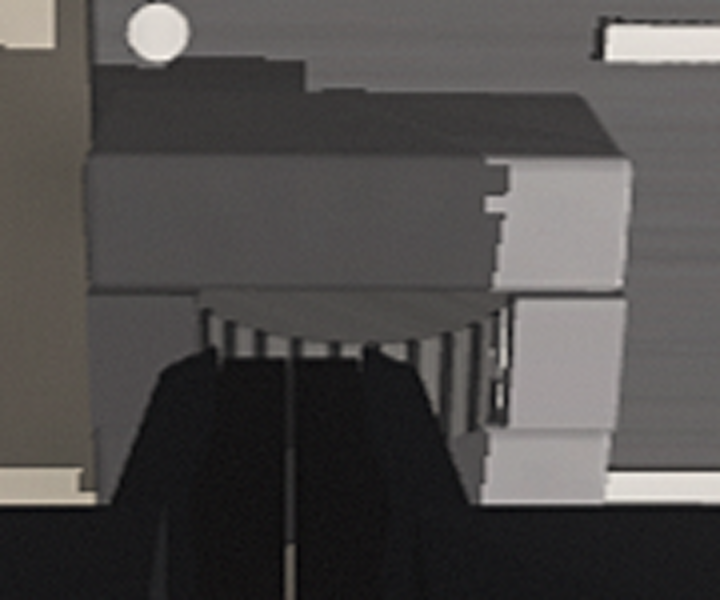

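```bash
python3 - <<'E'
from h import *
s=manip.sense()
for u,v in((632,160),(608,503),(88,155)):print(cl(onz('wrist',200+u/4-.4,180+v/4-.4,40,s)))
E
```

```text
[26.6 60.2]
[-19.5  59.6]
[ 26.8 124.1]
```

>>> {"fn": "apply_moves", "kwargs": {
  "motion": [
    [[0, 0.0, -0.2, 0.0, 0.02, -0.03, -1], [0, 0, -0.05, 0, 0, 0, -1], [0, 0, 0, 0, 0, 0, -1]]
  ]
}}

```text
clock: 18.53
ee_pos: [493.3, 165.6, 50.4]
orientation: [[0.996, 0.089, 0.0], [0.089, -0.996, -0.002], [0.0, 0.002, -1.0]]
wrist_force: [-0.6, 0.1, 0.3]
width: 0.6
```

>>> {"fn": "apply_moves", "kwargs": {
  "motion": [
    [[0, 0, -0.02, 0, 0, 0, -1], [0, 0, -0.01, 0, 0, 0, -1]]
  ]
}}

```text
clock: 18.7
ee_pos: [493.3, 165.4, 49.7]
orientation: [[0.996, 0.088, -0.0], [0.088, -0.996, -0.002], [-0.0, 0.002, -1.0]]
wrist_force: [-2.3, -0.0, 9.6]
width: 0.7
```

>>> {"fn": "apply_moves", "kwargs": {
  "motion": [
    [[0, -0.08, -0.012, 0, 0, 0, -1], [0, -0.08, -0.02, 0, 0, 0, -1]]
  ]
}}

```text
clock: 18.87
ee_pos: [493.8, 163.8, 49.8]
orientation: [[0.996, 0.089, 0.001], [0.089, -0.996, 0.001], [0.002, -0.001, -1.0]]
wrist_force: [-1.5, 3.3, 6.0]
width: 0.4
```

>>> {"fn": "apply_moves", "kwargs": {
  "motion": [
    [[0, -0.08, -0.022, -0.02, 0, 0, -1], [0, -0.08, -0.022, -0.02, 0, 0, -1]]
  ]
}}

```text
clock: 19.03
ee_pos: [494.3, 162.8, 49.8]
orientation: [[0.996, 0.091, 0.004], [0.091, -0.996, 0.001], [0.004, -0.001, -1.0]]
wrist_force: [-1.6, 4.1, 6.6]
width: 0.5
```

>>> {"fn": "apply_moves", "kwargs": {
  "motion": [
    [[0, -0.1, -0.024, -0.02, 0.02, 0, -1], [0, -0.1, -0.024, -0.02, 0.02, 0, -1]]
  ]
}}

```text
clock: 19.2
ee_pos: [495.0, 161.5, 49.8]
orientation: [[0.996, 0.094, 0.003], [0.094, -0.996, 0.003], [0.003, -0.002, -1.0]]
wrist_force: [-3.0, 5.1, 5.2]
width: 0.3
```

>>> {"fn": "apply_moves", "kwargs": {
  "motion": [
    [[0, -0.1, -0.025, -0.04, 0.02, -0.03, -1], [0, -0.1, -0.025, -0.04, 0.02, -0.03, -1]]
  ]
}}

```text
clock: 19.37
ee_pos: [495.7, 159.9, 49.7]
orientation: [[0.996, 0.09, 0.002], [0.09, -0.996, 0.0], [0.002, 0.0, -1.0]]
wrist_force: [-1.8, 4.8, 6.5]
width: 0.3
```

```bash
python3 - <<'E'
from h import *
s=manip.sense();w=snap('wrist','w13');print(s['ee_pos'],s['orientation'][:,2],s['wrist_force'])
a=cv2.resize(w[180:330,400:560],(720,600),interpolation=cv2.INTER_CUBIC);cv2.imwrite('pics/c13.png',a)
s=manip.sense();print(s['wrist_force'],s['ee_pos'])
E
```

```text
[495.72027886 159.8811645   49.74776231] [ 1.59761831e-03  1.30596820e-04 -9.99998715e-01] [-1.84705528  4.83013461  6.45665535]
[-1.75458199  4.0433947   6.265445  ] [495.83777552 159.76493217  49.78012637]
```

View pics/c13.png

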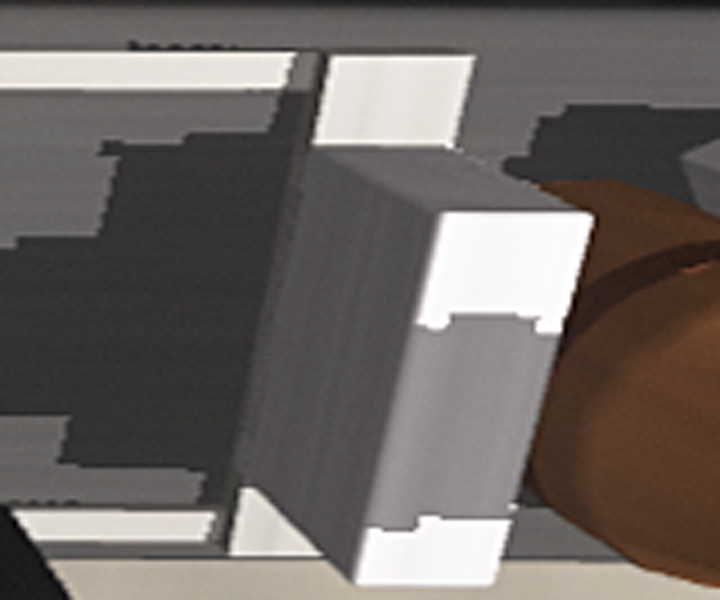

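```bash
python3 - <<'E'
from h import *
s=manip.sense()
for u,v in((593,215),(500,584)):print(cl(onz('wrist',400+u/4.5-.4,180+v/4-.4,40,s)))
for u,v in((682,157),):print('V c13',cl(onz('wrist',400+u/4.5-.4,180+v/4-.4,40,s)))
E
```

```text
[ 24.7 -23.7]
[-24.  -24.5]
V c13 [ 31.6 -30.9]
```

>>> {"fn": "apply_moves", "kwargs": {
  "motion": [
    [[-0.02, -0.1, -0.028, -0.02, 0, 0, -1], [-0.02, -0.1, -0.028, -0.02, 0, 0, -1]]
  ]
}}

```text
clock: 19.58
ee_pos: [496.0, 158.9, 49.8]
orientation: [[0.996, 0.093, 0.005], [0.093, -0.996, 0.002], [0.005, -0.001, -1.0]]
wrist_force: [-1.5, 4.5, 7.3]
width: 0.7
```

>>> {"fn": "apply_moves", "kwargs": {
  "motion": [
    [[-0.02, -0.13, -0.028, -0.04, 0.03, -0.02, -1], [-0.02, -0.13, -0.028, -0.04, 0.03, -0.02, -1]]
  ]
}}

```text
clock: 19.75
ee_pos: [496.5, 156.3, 49.8]
orientation: [[0.996, 0.092, 0.004], [0.092, -0.996, 0.0], [0.004, 0.0, -1.0]]
wrist_force: [-1.5, 4.6, 5.3]
width: 0.7
```

>>> {"fn": "apply_moves", "kwargs": {
  "motion": [
    [[0, 0, 0.3, 0, 0, 0, -1], [0, 0, 0.9, 0, 0, 0, -1], [0, 0, 1, 0, 0, 0, -1], [0, -0.5, 1, 0, 0, 0, -1], [0, -1, 0.8, 0, 0, 0, -1], [0.05, -1, 0.5, 0, 0, 0, -1], [0.05, -1, 0, 0, 0, 0, -1], [0, -0.5, 0, 0, 0, 0, -1], [0, 0, 0, 0, 0, 0, -1], [0, 0, 0, 0, 0, 0, -1]]
  ]
}}

```text
clock: 20.58
ee_pos: [496.3, 48.9, 169.9]
orientation: [[0.996, 0.091, 0.002], [0.091, -0.996, -0.004], [0.002, 0.004, -1.0]]
wrist_force: [-0.5, -0.1, -0.9]
width: 0.1
```

```bash
python3 - <<'E'
from h import *
s=manip.sense();w=snap('wrist','w14');print(s['ee_pos'],s['orientation'][:,2],s['wrist_force'])
import pickle;pickle.dump(s,open('s14.pkl','wb'))
p=proj('wrist',(505.4,22.3,50),s);print(p)
u,v=int(p[0]),int(p[1]);x0=max(0,min(u-90,380));y0=max(0,min(v-75,270));print(x0,y0)
cv2.imwrite('pics/c14.png',cv2.resize(w[y0:y0+150,x0:x0+180],(720,600),interpolation=cv2.INTER_CUBIC))
E
```

```text
[496.34244828  48.89775533 169.91005489] [ 0.00242732 -0.00429342 -0.99998784] [-0.48117854 -0.09956919 -0.87729201]
(np.float64(308.6706867703032), np.float64(200.13252768224024))
218 125
```

View pics/c14.png

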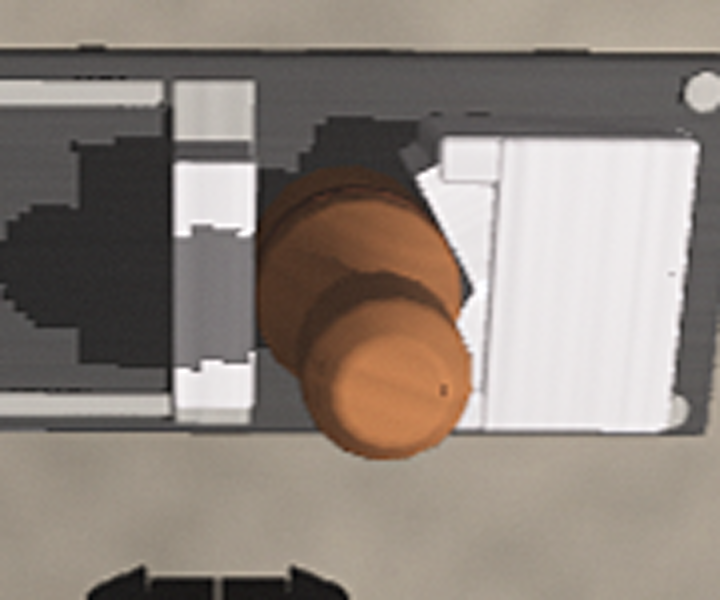

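```bash
python3 - <<'E'
from h import *
import pickle;s=pickle.load(open('s14.pkl','rb'))
f=lambda u,v,z:cl(onz('wrist',218+u/4-.4,125+v/4-.4,z,s))
print('jaw',f(256,165,40),f(253,410,40),'notch',f(471,293,40),'Vrear',f(698,140,40),f(673,430,40))
print('pin top',f(387,382,100),f(390,380,100),'seat exp [0,-45]', 'foot side z46',f(258,285,46),f(463,290,46))
print('plate edge',f(718,330,10))
print(f(0,52,10),f(0,430,10))
E
```

```text
jaw [ 24.  -24.6] [-25.3 -24.7] notch [ -0.9 -66.8] Vrear [  29.1 -107.7] [ -29.2 -109. ]
pin top [  1.1 -43.5] [  1.5 -44. ] seat exp [0,-45] foot side z46 [  2.1 -25.1] [  1.3 -64.1]
plate edge [ -17.2 -126.6]
[41.5 27.2] [-41.1  30.6]
```

The pin appears to sit in the V: its axis is at about (1.2, -44.6) against a seat of (0, -45), and the jaw is at about -24.7 against -25. Tangential force stalled at about 4.7 N while the finger slipped, so the grip should be 3–4 N. I'll do one more short stroke, slightly firmer, to secure it.

>>> {"fn": "apply_moves", "kwargs": {
  "motion": [
    [[0, 0.5, 0, 0, 0, 0, -1], [-0.05, 1, 0, 0, 0, 0, -1], [-0.05, 1, 0, 0, 0, 0, -1], [-0.05, 1, 0, 0, 0, 0, -1], [0, 0.8, -0.5, 0, 0, 0, -1], [0, 0, -1, 0, 0, 0, -1], [0, 0, -1, 0, 0, 0, -1], [0, 0, -0.5, 0, 0, 0, -1], [0, 0, 0, 0, 0, 0, -1], [0, 0, 0, 0, 0, 0, -1]]
  ]
}}

```text
clock: 21.47
ee_pos: [486.8, 176.6, 90.6]
orientation: [[0.994, 0.109, -0.002], [0.109, -0.994, 0.001], [-0.002, -0.001, -1.0]]
wrist_force: [0.2, 0.4, 0.0]
width: 0.2
```

>>> {"fn": "apply_moves", "kwargs": {
  "motion": [
    [[0.26, -0.42, -0.4, 0, 0, -0.26, -1], [0, 0, -0.5, 0, 0, 0, -1], [0, 0, -0.3, 0, 0, 0, -1], [0, 0, 0, 0, 0, 0, -1], [0, 0, 0, 0, 0, 0, -1]]
  ]
}}

```text
clock: 21.88
ee_pos: [495.3, 165.9, 59.6]
orientation: [[0.997, 0.083, 0.001], [0.083, -0.997, 0.002], [0.001, -0.002, -1.0]]
wrist_force: [0.8, -0.6, 1.0]
width: 0.4
```

>>> {"fn": "apply_moves", "kwargs": {
  "motion": [
    [[-0.05, -0.06, -0.2, 0, 0, 0, -1], [0, 0, -0.12, 0, 0, 0, -1], [0, 0, 0, 0, 0, 0, -1], [0, 0, 0, 0, 0, 0, -1]]
  ]
}}

```text
clock: 22.22
ee_pos: [494.4, 164.0, 51.5]
orientation: [[0.997, 0.083, 0.002], [0.083, -0.997, 0.003], [0.002, -0.002, -1.0]]
wrist_force: [0.4, 0.5, 0.6]
width: 0.5
```

>>> {"fn": "apply_moves", "kwargs": {
  "motion": [
    [[0, 0, -0.03, 0, 0, 0, -1], [0, 0, -0.025, 0, 0, 0, -1]]
  ]
}}

```text
clock: 22.38
ee_pos: [494.7, 164.3, 50.4]
orientation: [[0.997, 0.083, 0.002], [0.083, -0.997, 0.003], [0.003, -0.003, -1.0]]
wrist_force: [-0.1, 0.2, 0.0]
width: 0.6
```

>>> {"fn": "apply_moves", "kwargs": {
  "motion": [
    [[0, 0, -0.02, 0, 0, 0, -1], [0, 0, -0.01, 0, 0, 0, -1]]
  ]
}}

```text
clock: 22.55
ee_pos: [494.8, 164.4, 49.9]
orientation: [[0.997, 0.083, 0.003], [0.083, -0.997, 0.003], [0.003, -0.003, -1.0]]
wrist_force: [-1.3, 0.2, 2.1]
width: 0.6
```

>>> {"fn": "apply_moves", "kwargs": {
  "motion": [
    [[-0.01, -0.06, -0.022, -0.03, 0.02, 0, -1], [-0.01, -0.08, -0.026, -0.03, 0.02, 0, -1]]
  ]
}}

```text
clock: 22.72
ee_pos: [495.0, 163.9, 49.8]
orientation: [[0.996, 0.085, 0.002], [0.085, -0.996, 0.002], [0.002, -0.001, -1.0]]
wrist_force: [-1.8, 4.2, 6.3]
width: 0.6
```

>>> {"fn": "apply_moves", "kwargs": {
  "motion": [
    [[-0.01, -0.1, -0.031, -0.03, 0.02, 0, -1]]
  ]
}}

```text
clock: 22.8
ee_pos: [495.1, 163.6, 49.8]
orientation: [[0.996, 0.086, 0.001], [0.086, -0.996, 0.002], [0.001, -0.001, -1.0]]
wrist_force: [-2.4, 4.6, 7.5]
width: 0.6
```

>>> {"fn": "apply_moves", "kwargs": {
  "motion": [
    [[-0.01, -0.11, -0.031, -0.04, 0.02, 0, -1]]
  ]
}}

```text
clock: 22.88
ee_pos: [495.4, 163.0, 49.8]
orientation: [[0.996, 0.088, 0.001], [0.088, -0.996, 0.001], [0.001, -0.001, -1.0]]
wrist_force: [-0.7, 3.3, 5.6]
width: 0.4
```

>>> {"fn": "apply_moves", "kwargs": {
  "motion": [
    [[-0.01, -0.12, -0.036, -0.04, 0.01, 0, -1]]
  ]
}}

```text
clock: 22.97
ee_pos: [495.7, 162.4, 49.8]
orientation: [[0.996, 0.089, 0.002], [0.089, -0.996, 0.0], [0.002, 0.0, -1.0]]
wrist_force: [-2.0, 5.9, 7.8]
width: 0.4
```

>>> {"fn": "apply_moves", "kwargs": {
  "motion": [
    [[-0.01, -0.12, -0.036, -0.04, 0.01, 0, -1]]
  ]
}}

```text
clock: 23.05
ee_pos: [495.9, 161.9, 49.7]
orientation: [[0.996, 0.091, 0.003], [0.091, -0.996, -0.0], [0.003, 0.001, -1.0]]
wrist_force: [-2.1, 5.4, 6.8]
width: 0.6
```

>>> {"fn": "apply_moves", "kwargs": {
  "motion": [
    [[-0.01, -0.13, -0.038, -0.03, 0, -0.03, -1]]
  ]
}}

```text
clock: 23.13
ee_pos: [496.3, 161.3, 49.8]
orientation: [[0.996, 0.09, 0.005], [0.09, -0.996, 0.0], [0.005, 0.0, -1.0]]
wrist_force: [-2.1, 5.1, 7.9]
width: 0.7
```

>>> {"fn": "apply_moves", "kwargs": {
  "motion": [
    [[0, -0.06, 0.3, 0, 0, 0, -1], [0, 0, 0.8, 0, 0, 0, -1], [0, 0, 1, 0, 0, 0, -1], [0, 0, 1, 0, 0, 0, -1], [0, -0.5, 1, 0, 0, 0, -1], [0.05, -1, 0.5, 0, 0, 0, -1], [0.05, -1, 0, 0, 0, 0, -1], [0, -0.5, 0, 0, 0, 0, -1], [0, 0, 0, 0, 0, 0, -1], [0, 0, 0, 0, 0, 0, -1]]
  ]
}}

```text
clock: 23.97
ee_pos: [497.4, 80.1, 174.0]
orientation: [[0.996, 0.092, 0.006], [0.092, -0.996, -0.003], [0.005, 0.003, -1.0]]
wrist_force: [1.1, 0.8, 0.7]
width: 0.6
```

```bash
python3 - <<'E'
from h import *
s=manip.sense();w=snap('wrist','w15');sc=snap('scene','s15');tp=snap('top','t15');print(s['ee_pos'],s['orientation'][:,2],s['wrist_force'])
import pickle;pickle.dump(s,open('s15.pkl','wb'))
p=proj('wrist',(505.4,22.3,50),s)
u,v=int(p[0]),int(p[1]);x0=max(0,min(u-90,380));y0=max(0,min(v-75,270));print(x0,y0)
cv2.imwrite('pics/c15.png',cv2.resize(w[y0:y0+150,x0:x0+180],(720,600),interpolation=cv2.INTER_CUBIC))
# pin top centre from colour: same crop approach; bystanders: diff of scene
a=cv2.imread('pics/scene0.png');d=cv2.absdiff(a,sc).max(2);cv2.imwrite('pics/d15.png',np.hstack([sc[80:380,120:480],cv2.cvtColor((d[80:380,120:480]>40).astype(np.uint8)*255,cv2.COLOR_GRAY2BGR)]))
E
```

```text
[497.37155423  80.11229193 174.01660805] [ 0.00559931 -0.0028266  -0.99998033] [1.09975595 0.82035985 0.70151629]
258 129
```

View pics/c15.png

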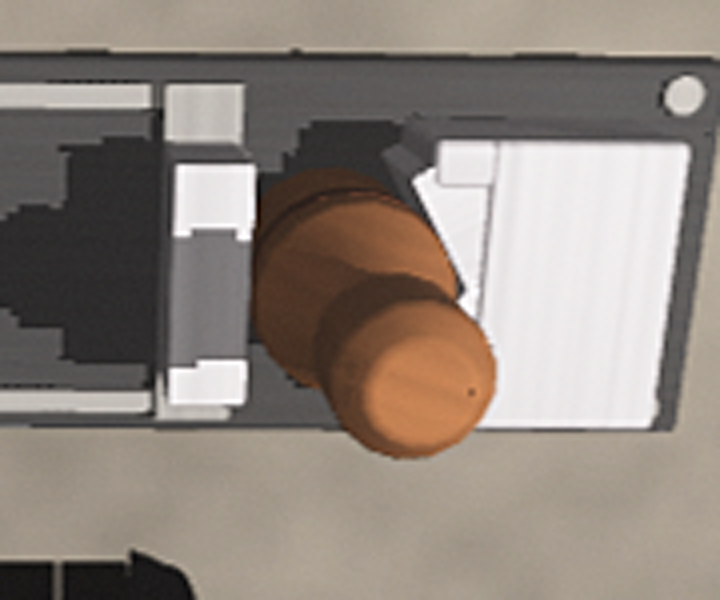

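View pics/d15.png

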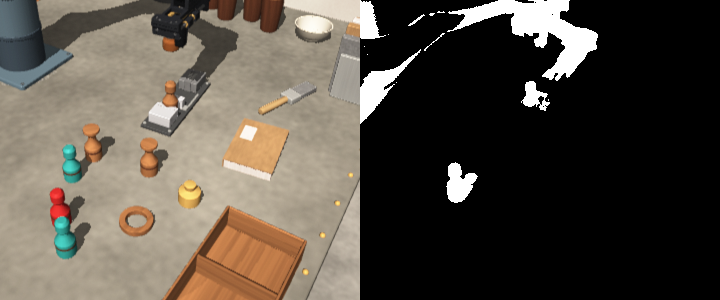

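```bash
python3 - <<'E'
from h import *
import pickle;s=pickle.load(open('s15.pkl','rb'))
f=lambda u,v,z:cl(onz('wrist',258+u/4-.4,129+v/4-.4,z,s))
print('jaw',f(256,165,40),f(246,404,40),'Vrear',f(690,143,40),f(658,428,40),'notch',f(464,290,40))
print('pin top',f(418,386,100),'foot',f(256,290,46),f(458,290,46))
t0=cv2.imread('pics/top0.png');t=cv2.imread('pics/t15.png');d=(cv2.absdiff(t0,t).max(2)>40).astype(np.uint8)
for c in cv2.findContours(d,0,2)[0]:
    if cv2.contourArea(c)>15:print(cv2.boundingRect(c))
E
```

```text
jaw [ 24.4 -24.4] [-24.6 -24.7] Vrear [  29.2 -107.5] [ -29.3 -109.2] notch [ -0.3 -66.8]
pin top [  0.5 -43.4] foot [  1.1 -24.7] [  1.3 -63.9]
(174, 413, 18, 7)
(192, 405, 23, 15)
(0, 373, 7, 18)
(531, 372, 29, 48)
(222, 343, 236, 77)
(179, 218, 28, 24)
(248, 210, 5, 9)
(343, 205, 40, 18)
(16, 163, 241, 257)
```

The jaw and pin haven't moved since the previous look, so the pin is seated. The robot touches nothing, so I'm handing in.

```bash
python3 -c "
from rig import manip
print(manip.close_job(), manip.sense()['clock'])"
```

```text
the job is handed in; nothing more can be done
the job is handed in; nothing more can be done
```

I stood the knob-headed pin in the clamp's gap and released it upright. I then closed the jaw with the thumbwheel alone, in five fingertip strokes plus a short firmer one. I handed the job in at about 24 s with the arm clear of everything.

**Position:** In the last pictures the pin is upright. In the clamp's frame its foot is centred at about (1, -44.3) mm, against a seat at (0, -45). The jaw face is at about -24.6 mm, against -25. All of this is within the camera's 2 mm accuracy. The head top measured slightly further off, at -43.4 mm.

**Grip:** I had no direct reading of it. On the last stroke the fingertip slipped at 5–6 N tangential while the jaw stayed put. That suggests about 4–6 N on the pin, and the jaw did not back off after I lifted.

**Forces:** The highest wheel press I read was 17.2 N, a brief overshoot on one touchdown and close to the 20 N limit. Working pressure was mostly 4–9 N. I only saw the force at the end of each move, so shorter peaks could have been missed.

**Bystanders:** Comparing the scene view before and after shows only the pin, its shadow, the jaw and the arm changed. The arm hid the jar in that last check, but the gripper stayed well away from it.

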